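# Tap the sample holder onto its mark under the inspection head

### The job

Lift the brass weight off the sample holder and stand it upright on the round grey rest at the near left of the inspection station. Then slide the holder into place by tapping its edges, first on its red strip, then on the blue strip on the opposite side, and on from any side as needed, until it lies centred and square inside the white outline; do not lift it, press on its glass or disturb the petri dish, the ink pot or the dropper bottle. When it lies right and nothing touches it any more, press the green button fully down.

Things in the scene. Friction and masses are not known exactly. Their poses are not given: they have to be found in the camera images.
- station: Fixed inspection station; origin on the bench under its platen's middle; x about away from the robot, y left, z up. Grey deck 310 (x) by 300 (y) mm, 10 mm thick, middle at x = -5 mm; on it a black platen 190 x 230 mm, top 40 mm above the bench. A column 24 x 32 mm, 310 mm high (foot 44 x 60 mm), stands at x = +124, y = 0.
- head (a point): Middle of the underside of the imaging head fixed over the platen, 221 mm above the bench: ring light of 100 mm diameter, 14 mm high, above it a camera 56 x 68 mm up to 301 mm, on an arm from the column. A vertical tool would hit it: reach under it with the tool leaning 30 to 40 degrees out to the left or right.
- mark (a point): Middle of the white outline printed on the platen, on the platen's top (40 mm above the bench), axes as the station's. The outline is four corner angles whose inner edges make a rectangle of 110 mm (x) by 138 mm (y), 3 mm outside the centred holder on every side, with a tick outside the middle of each side.
- holder_centre (a point): Centre (half-way up) of the loose sample holder, a flat metal frame 104 mm (x) by 132 mm (y) by 20 mm high, 220 to 350 g, flat on the platen. Axes are the holder's: x to the blue strip, y along the strips to the left end. Starts off the mark by up to 20 mm and turned counter-clockwise (from above) by 0.26 to 0.4 rad; its x must end along the mark's x.
- holder: The same holder with all its parts; origin at the centre of its underside, axes as at holder_centre. It stands on four glide pads, 2 mm high, 26 mm either side of its middle, and slides with dry friction: pushed slowly it stops where it is left; pushed near one end it turns about a point 30 to 60 mm on the other side of its middle.
- red_strip: Red strip, 4 mm thick, 126 mm long, 16 mm high (3 to 19 mm above the platen), along the holder's near (-x) long edge; origin at its centre, 50 mm from the holder's centre; its outer face is the holder's near face, 52 mm from the holder's centre.
- blue_strip: Blue strip of the same size along the holder's far (+x) long edge, outer face 52 mm from the holder's centre.
- window: Pale green glass plate 72 x 100 mm set in the holder's frame, its top 18 mm above the platen and 2 mm below the frame's top; origin at its centre. Not to be pressed by the fingers.
- weight_centre (a point): Centre (half-way up) of the loose brass check weight, 23 mm diameter, 26 mm high with a narrower knob on top, 90 g, z up. It starts standing on the holder's glass left of the holder's middle, its underside 58 mm above the bench.
- rest (a point): Middle of the top of the round flat grey rest (68 mm diameter, black rubber rim) on the deck, 13 mm above the bench, at x = -128, y = +85 mm from the station's origin.
- start_button (a joint): Travel of the green push button: 0 released, 0.006 m fully down; sprung, about 4 N pushes it home; it comes back by itself.
- start_button_top (a point): Middle of the top of the green button (30 mm diameter), on the deck at x = -128, y = -85 mm from the station's origin; it is pressed straight down.
- petri: Petri dish with tan filling, 94 mm diameter, 17 mm high, on the bench to the right of the station; origin at its underside. A bystander.
- ink: Ink pot with orange lid, 56 mm diameter, 51 mm high, on the bench to the left of the station; origin at its underside. A bystander.
- dropper: Brown dropper bottle with black cap, 35 mm diameter, 76 mm high, on the bench beyond the station's right far corner; origin at its underside. A bystander.

How it is judged (in metres and radians):
On the way, in this order (a step that is already met when the one before it is completed fails the run):
1. the weight stands on the round rest, released (horizontal distance between weight_centre and rest below 0.024 m and height (world z) of weight_centre below 0.031 m and angle between weight_centre's own z axis and vertical below 0.15 rad and contact force between the fingers and weight below 0.05 N), for 0.2 s.
2. the holder is tapped on its red strip (contact force between the fingers and red_strip above 0.2 N).
3. the holder is tapped on its blue strip (contact force between the fingers and blue_strip above 0.2 N).
4. the holder lies centred and square in the outline, untouched (horizontal distance between holder_centre and mark below 0.005 m and angle between the x axis of holder and the x axis of mark, either way round below 0.085 rad and height (world z) of holder_centre below 0.053 m and contact force between the fingers and holder below 0.05 N and linear speed of holder below 0.01 m/s), for 0.3 s.
5. the green button is pressed down (value of joint start_button above 0.0045 m).
At the end, for the whole second after the job is handed in: The holder lies flat on the platen with its centre within 5 mm of the mark and square to the outline within 0.085 rad (about 5 degrees), at rest; the brass weight stands upright on the round rest with its centre within 24 mm of the rest's middle; the green button has come up again (horizontal distance between holder_centre and mark below 0.005 m and angle between the x axis of holder and the x axis of mark, either way round below 0.085 rad and height (world z) of holder_centre below 0.053 m and horizontal distance between weight_centre and rest below 0.024 m and height (world z) of weight_centre below 0.031 m and angle between weight_centre's own z axis and vertical below 0.15 rad and value of joint start_button below 0.002 m and linear speed of holder below 0.01 m/s and linear speed of weight below 0.02 m/s); the robot touches nothing.
It fails at once if the holder is lifted off the platen (height (world z) of holder_centre above 0.058 m).
It fails at once if the fingers press on the glass with more than 4 N (contact force between the fingers and window above 4 N).
It fails at once if a bystander (petri dish, ink pot, dropper bottle) is shifted by more than 15 mm (distance of any of petri, ink, dropper from where it was at the start of the episode above 0.015 m).
It fails at once if the weight is dropped off the station (height (world z) of weight_centre below 0.018 m).
It also fails if it takes over 72 s, if anything falls off the work surface, if the arm or the gripper's body presses on something with over 40 N, if the wrist force passes 120 N, or if a joint passes its speed limit or range.

### The arm

A 7-joint arm with a two-finger parallel gripper is mounted at the origin on a cart in front of the work surface, level with it; the furniture and walls round the work are solid. World frame = base frame: x ahead of the robot, y to its left, z up, the work surface at z = 0. Lengths are in mm, angles in rad, forces in N, time in s.
With the tool pointing down it reaches from about 400 to 900 mm from the base axis. Payload 5.5 kg.
Tool frame: the origin (TCP) lies at the very end of the fingers, on their centre line; the grasp point (between the pads) lies pinch_z behind it (pinch_z is the distance from the TCP to the grasp point, in mm); z points along the fingers, y is the line along which they close (so a half turn about z gives the same grasp; the last joint's range is limited). The gripper opens to 92 mm and grips with 3 to 60 N. Pads are 19 mm wide; open, the fingers measure 130 mm over their backs; the gripper's body (75 mm by 190 mm) begins 47 mm behind the grasp point.
Start: joints at [-1.007, 0.501, -0.427, 1.55, 0.221, 1.138, -0.21], TCP at [192.547, 620.827, 226.729] pointing down, gripper open.
Joint ranges: [-2.88, 2.88], [-0.31, 2.03], [-1.54, 1.56], [0.2, 2.42], [-1.41, 4.55], [0.19, 2.02], [-2.57, 2.57]. Speed limits (rad/s): [2.57, 2.57, 3.14, 3.14, 3.14, 3.14, 3.14].

### API

Orientations are given as a unit quaternion [x, y, z, w].
In Python, from bench import * gives the robot as it stands.
- The arm moves only by the shell command python3 -m jog 'ROWS' [FORCE]. ROWS is JSON, a list of rows, each an object of numbers: "tx", "ty", "tz": the shift along the tool's x, y, z in cm; "ax", "ay", "az": the turn, a rotation vector about the tool's x, y, z in rad; "grip": the opening, from -1 (shut) to 1 (fully open). A call has 1 to 20 rows; each row shifts and turns the commanded pose from where the row before left it, along the tool's axes as they then stand; what a row does not reach is not made up. A row lasts 1/8 s, in which the tool goes at most 62.5 mm and 10.7 degrees, less where a joint would pass 70% of its speed; a pose out of reach is approached as far as the arm can. A call is refused whole if a number of a shift passes 6.25 or a number of a turn 0.188, either way. A call with a gripper value outside its range is refused whole. The fingers move at their own pace and stop on an object; FORCE is the grip in N (left out, the last holds). Time passes only in rows, so rows that do not move let the fingers close. It gives the time, the measured TCP pose, the force, the opening and the grip force at its end, in the units of the state.
- read_state(): the state, without advancing time (a new reading comes with each control period).
- grab_frame(name): name is "scene" or "top" or "wrist"; returns the picture (480x640x3 uint8, blue, green, red); there is no depth.
- get_calibration(name): a dict with "camera_matrix" (3x3 intrinsics, pixels), "distortion" ([k1, k2, p1, p2, k3] as OpenCV has them; the pictures are not rectified), "camera_from_world" (4x4, takes a point from world to camera coordinates); the wrist camera has in their place "hand_eye" (4x4, takes a point from camera to tool coordinates, whose origin is the TCP and whose axes are the flange's). Camera axes: x right, y up, looking along -z (the intrinsics and any distortion apply to the point x, -y, -z); pixel columns grow to the right and rows downward; lengths in mm; the calibration is good to about 2 mm. A picture is of the moment at which its call begins: read the wrist's pose just before it. get_calibration takes no time and is no camera call.
- close_job(): hands the job in; it is judged then, once.
The state is a dict: "clock": time; "q": joint angles; "qvel": joint speeds; "joint_efforts": joint torques, N m; "ee_pos": TCP position; "orientation": TCP orientation; "contact_force": force on the tool from outside, world axes, zero at the start; "ft_torque": the same for the moment, N m; "opening": finger opening in mm; "finger_force": force on a finger pad.
Only numpy, scipy, OpenCV 4.12 (cv2) and the standard library are available. Lean on these libraries where they do the work, as an engineer would, in place of code of your own. Each camera call takes 0.05 s, during which the arm holds its last target. There are 200 camera calls.

## Working session

There is one attempt and no reset: what is moved stays moved. The work goes in short steps, Python scripts to look and compute and a shell command to move; the robot and the scene stay as the last step left them, time stands still between calls to the robot, and variables do not carry over. Pictures are saved under pics/ and viewed, at most 10 in all, crops included, and the job is handed in when it is done.

```bash
ls; mkdir -p pics; python3 - <<'E'
from bench import *
import cv2
s=read_state();print(s['clock'],s['ee_pos'],s['orientation'],s['opening'],s.get('pinch_z'))
for n in("scene","top","wrist"):
    im=grab_frame(n);cv2.imwrite(f"pics/{n}0.png",im)
    c=get_calibration(n);print(n,{k:__import__('numpy').round(v,3).tolist() for k,v in c.items() if not isinstance(v,str)})
import bench;print([x for x in dir(bench) if x[0]!='_'])
E
```

```text
pics
0.0 [192.42895847 620.12015475 225.66655965] [ 1.49808002e-01  9.88714616e-01 -9.68540093e-04 -1.78604199e-04] 91.52220494335229 None
scene {'camera_matrix': [[489.56, 0.0, 319.824], [0.0, 489.56, 244.336], [0.0, 0.0, 1.0]], 'distortion': [-0.056, 0.0, 0.0, 0.0, 0.0], 'camera_from_world': [[0.662, -0.75, 0.001, -292.686], [0.45, 0.399, 0.799, -454.213], [-0.6, -0.528, 0.601, -481.36], [0.0, 0.0, 0.0, 1.0]]}
top {'camera_matrix': [[486.778, 0.0, 310.325], [0.0, 486.778, 242.286], [0.0, 0.0, 1.0]], 'distortion': [-0.112, 0.0, 0.0, 0.0, 0.0], 'camera_from_world': [[0.024, -1.0, -0.001, 135.623], [0.992, 0.024, 0.127, -645.792], [-0.127, -0.005, 0.992, -918.289], [0.0, 0.0, 0.0, 1.0]]}
wrist {'camera_matrix': [[338.742, 0.0, 318.858], [0.0, 338.742, 241.786], [0.0, 0.0, 1.0]], 'distortion': [-0.023, 0.0, 0.0, 0.0, 0.0], 'hand_eye': [[0.001, 0.955, 0.298, 80.802], [1.0, -0.002, 0.001, -0.197], [0.002, 0.298, -0.955, -158.484], [0.0, 0.0, 0.0, 1.0]]}
['IKError', 'close_job', 'get_calibration', 'grab_frame', 'pinch_z', 'read_state']
```

View pics/top0.png

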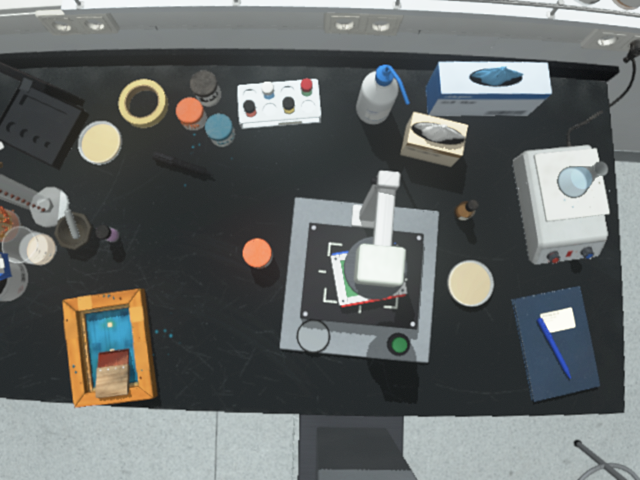

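View pics/scene0.png

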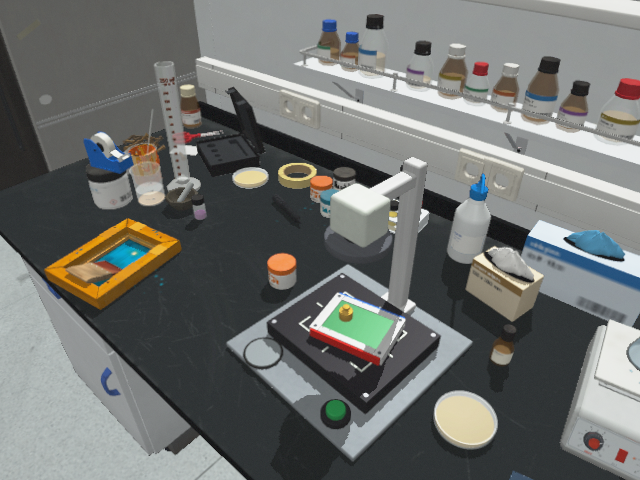

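The top view shows the deck with corners at about (296,198), (438,210), (429,362) and (280,349). The rest is at (313,336), the button at (399,344), and the head hides most of the holder. The scene view shows the holder's red, blue and green parts clear around (358,325), with the brass weight at (346,312).

```bash
cat > h.py <<'E'
import numpy as np, cv2
from bench import *
from scipy.spatial.transform import Rotation as Ro
def cam(n, st=None):
    c=get_calibration(n);K=np.array(c['camera_matrix']);d=np.array(c['distortion'])
    if n=='wrist':
        T=np.eye(4);T[:3,:3]=Ro.from_quat(st['orientation']).as_matrix();T[:3,3]=st['ee_pos']
        W=np.linalg.inv(T@np.array(c['hand_eye']))
    else: W=np.array(c['camera_from_world'])
    return K,d,W
def cast(C,px,z):
    K,d,W=C;p=cv2.undistortPoints(np.float64(px).reshape(-1,1,2),K,d).reshape(-1,2)
    v=np.c_[p[:,0],-p[:,1],-np.ones(len(p))]@W[:3,:3]; o=-W[:3,:3].T@W[:3,3]
    return o+v*((z-o[2])/v[:,2])[:,None]
def proj(C,P):
    K,d,W=C;P=np.atleast_2d(P);q=P@W[:3,:3].T+W[:3,3]
    return cv2.projectPoints(q*[1,-1,-1],np.zeros(3),np.zeros(3),K,d)[0].reshape(-1,2)
def rigid(a,b): # 2D b = R a + t
    a=np.asarray(a)[:,:2];b=np.asarray(b)[:,:2];am,bm=a.mean(0),b.mean(0)
    z=np.sum(((b-bm)@[1,1j])*np.conj((a-am)@[1,1j]));th=np.angle(z)
    R=np.array([[np.cos(th),-np.sin(th)],[np.sin(th),np.cos(th)]]);t=bm-R@am
    return th,t,np.linalg.norm(a@R.T+t-b,axis=1)
def go(pos,R):  # rows needed, from measured pose
    s=read_state();R0=Ro.from_quat(s['orientation'])
    d=R0.inv().apply(np.array(pos)-s['ee_pos'])/10; rv=(R0.inv()*Ro.from_matrix(R)).as_rotvec()
    print('t(cm, tool now)',d.round(2),'rot',rv.round(3), 't(cm, tool after turn)',(Ro.from_matrix(R).inv().apply(np.array(pos)-s['ee_pos'])/10).round(2))
def mask(im,lo,hi): return cv2.inRange(cv2.cvtColor(im,cv2.COLOR_BGR2HSV),lo,hi)
E
python3 - <<'E'
from h import *
import bench;print(bench.pinch_z)
t=cv2.imread('pics/top0.png');s=cv2.imread('pics/scene0.png');T=cam('top');S=cam('scene')
D=[(150,150),(150,-150),(-160,-150),(-160,150)]
a=cast(T,[(296,198),(438,210),(429,362),(280,349)],10);th,tt,r=rigid(D,a);print('top deck',th,tt,r)
for n,C,im in(('top',T,t),('scene',S,s)):
    m=mask(im,(50,120,40),(80,255,255));
    cs=sorted(cv2.findContours(m,0,1)[0],key=cv2.contourArea)[-3:]
    for c in cs:
        (x,y),_=cv2.minEnclosingCircle(c);print(n,cv2.contourArea(c),x,y,cast(C,[(x,y)],22)[0].round(1))
b=cast(S,[(348,267),(470,343),(350,460),(229,345)],10);print(rigid([(150,150),(150,-150),(-160,-150),(-160,150)],b))
m=mask(s,(8,120,80),(30,255,255));
for c in cv2.findContours(m,0,1)[0]:
    if cv2.contourArea(c)>20: print('or',cv2.contourArea(c),cv2.boundingRect(c))
E
```

```text
18.8
top deck -0.06641380912632136 [579.77614674  46.31878035] [3.34669389 2.11225814 1.07810521 0.52023407]
top 158.5 399.06097412109375 344.3536682128906 [445.8 -28.9  22. ]
scene 0.0 471.0 88.5 [1854.7  482.1   22. ]
scene 0.0 467.0 87.0 [1859.4  501.3   22. ]
scene 315.0 335.1349182128906 409.6864929199219 [447.2 -26.   22. ]
(np.float64(-0.07656135120348183), array([574.08284531,  43.46907918]), array([6.31405202, 6.7706364 , 5.55936415, 8.5489927 ]))
or 82.0 (494, 344, 17, 9)
or 156.5 (339, 304, 14, 17)
or 136.0 (472, 260, 50, 36)
or 502.5 (267, 253, 29, 23)
or 6436.5 (44, 218, 137, 92)
or 21.5 (389, 212, 8, 5)
or 255.0 (310, 176, 23, 16)
or 253.0 (129, 144, 31, 20)
or 72.0 (602, 114, 38, 11)
or 44.0 (494, 89, 21, 7)
or 46.5 (440, 73, 22, 7)
```

```bash
python3 - <<'E'
import cv2
s=cv2.imread('pics/scene0.png')
cv2.imwrite('pics/crop1.png',cv2.resize(s[260:460,240:460],None,fx=3,fy=3,interpolation=cv2.INTER_CUBIC)[:600])
E
```

```text
(no output)
```

View pics/crop1.png

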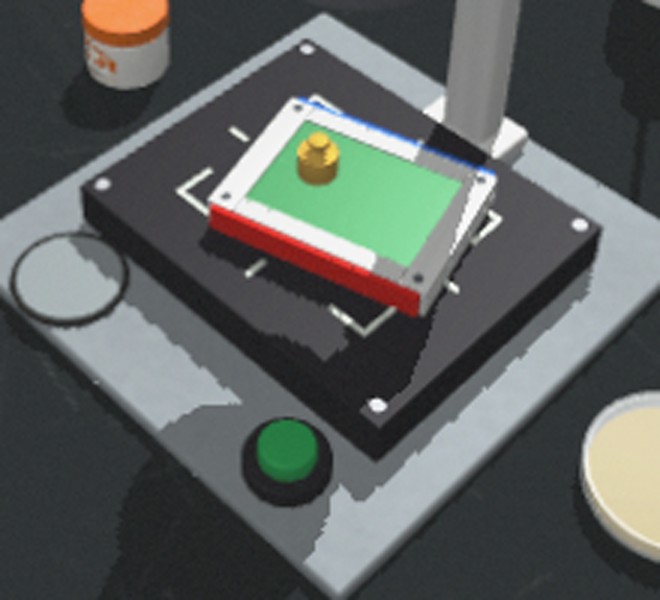

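The crop shows the platen's four white dots at crop pixels (102,184), (306,48), (580,225) and (377,405). The holder's top corners are near (211,206), (297,100), (496,178) and (421,292), and the weight's knob is at (318,140).

```bash
python3 - <<'E'
from h import *
S=cam('scene');T=cam('top')
f=lambda L:np.array(L)/3+[240,260]-[1/3,1/3]
dots=cast(S,f([(102,184),(306,48),(580,225),(377,405)]),40.5)
print(dots.round(1),dots.mean(0), [np.linalg.norm(dots[i]-dots[i-1]).round(1) for i in range(4)])
d=dots[:,:2];print('yaw',[np.arctan2(*(d[1]-d[0])[::-1]),np.arctan2(*(d[2]-d[3])[::-1]),np.arctan2(*-(d[2]-d[1])[::-1])+0])
h=cast(S,f([(211,206),(297,100),(496,178),(421,292)]),60)
print('holder',h.round(1),rigid([(-52,66),(52,66),(52,-66),(-52,-66)],h))
print('weight knob',cast(S,f([(318,137)]),90), 'body base mid',cast(S,f([(318,178)]),58))
print('rest',cast(S,f([(70,278)]),13),cast(T,[(313.5,336)],13))
print('ink',cast(T,[(257.5,253)],51),'dropper',cast(T,[(470,207)],70),'petri',cast(T,[(470.5,284)],17))
E
```

```text
[[502.4 159.2  40.5]
 [672.8 147.6  40.5]
 [656.9 -63.8  40.5]
 [486.7 -50.9  40.5]] [579.70712711  48.01280024  40.5       ] [np.float64(210.6), np.float64(170.8), np.float64(212.0), np.float64(170.7)]
yaw [np.float64(-0.06815174761771714), np.float64(-0.07608874593815376), np.float64(1.4954917922021775)]
holder [[517.9  88.2  60. ]
 [614.8 107.5  60. ]
 [639.  -17.1  60. ]
 [544.9 -33.5  60. ]] (np.float64(0.19754936696576578), array([579.15552089,  36.28472555]), array([3.69761803, 4.42398588, 4.23645927, 6.38455555]))
weight knob [[573.8863108   59.61787595  90.        ]] body base mid [[574.74900485  58.93513796  58.        ]]
rest [[457.07416308 140.66624261  13.        ]] [[458.2035578  140.46538023  13.        ]]
ink [[617.55592407 253.59358269  51.        ]] dropper [[ 715.69858476 -159.26463648   70.        ]] petri [[ 568.10986705 -175.09999382   17.        ]]
```

```bash
cat >> h.py <<'E'
ST=np.array([579.7,47.5]);YAW=-0.071   # station
def st2w(x,y,z): c,s=np.cos(YAW),np.sin(YAW);return np.array([ST[0]+c*x-s*y,ST[1]+s*x+c*y,z])
def w2st(p): c,s=np.cos(YAW),np.sin(YAW);d=np.asarray(p)[...,:2]-ST;return d@np.array([[c,-s],[s,c]])
def lean(a,yaw=YAW,side=1): # side 1: leaning out to the left, tool y = station x ; -1: to the right, tool y=-station x
    c,s=np.cos(a),np.sin(a)
    M=np.array([[0,c,-s],[1,0,0],[0,-s,-c]]).T
    return Ro.from_euler('z',yaw+(0 if side==1 else np.pi)).as_matrix()@M
E
python3 - <<'E'
from h import *
s=read_state();go([590,190,240],Ro.from_quat(s['orientation']).as_matrix())
go([590,190,240],lean(.62)); print(w2st([[577,61]]))
E
```

```text
t(cm, tool now) [-50.72 -29.32  -1.37] rot [ 0. -0.  0.] t(cm, tool after turn) [-50.72 -29.32  -1.37]
t(cm, tool now) [-50.72 -29.32  -1.37] rot [ 0.414 -0.522  1.295] t(cm, tool after turn) [-33.45  42.71  22.15]
[[-3.65089241 13.27444856]]
```

```bash
python3 -m jog '[{"tx":-3.62,"ty":-2.09,"tz":-0.1},{"tx":-3.62,"ty":-2.09,"tz":-0.1},{"tx":-3.62,"ty":-2.09,"tz":-0.1},{"tx":-3.62,"ty":-2.09,"tz":-0.1},{"tx":-3.62,"ty":-2.09,"tz":-0.1},{"tx":-3.62,"ty":-2.09,"tz":-0.1},{"tx":-3.62,"ty":-2.09,"tz":-0.1},{"tx":-3.62,"ty":-2.09,"tz":-0.1},{"tx":-3.62,"ty":-2.09,"tz":-0.1},{"tx":-3.62,"ty":-2.09,"tz":-0.1},{"tx":-3.62,"ty":-2.09,"tz":-0.1},{"tx":-3.62,"ty":-2.09,"tz":-0.1},{"tx":-3.62,"ty":-2.09,"tz":-0.1},{"tx":-3.62,"ty":-2.09,"tz":-0.1}]'
python3 -m jog '[{"ax":0.046,"ay":-0.058,"az":0.144},{"ax":0.046,"ay":-0.058,"az":0.144},{"ax":0.046,"ay":-0.058,"az":0.144},{"ax":0.046,"ay":-0.058,"az":0.144},{"ax":0.046,"ay":-0.058,"az":0.144},{"ax":0.046,"ay":-0.058,"az":0.144},{"ax":0.046,"ay":-0.058,"az":0.144},{"ax":0.046,"ay":-0.058,"az":0.144},{"ax":0.046,"ay":-0.058,"az":0.144},{}]'
python3 - <<'E'
from h import *
s=read_state();im=grab_frame('wrist');cv2.imwrite('pics/w1.png',im);np.save('w1.npy',[*s['ee_pos'],*s['orientation']])
go(st2w(-3.5,13+80,180),lean(.62));print(s['q'],s['clock'])
E
```

```text
t(cm, tool now) [-51.5  -34.26   4.65] rot [ 0.414 -0.522  1.295] t(cm, tool after turn) [-34.03  42.34  29.95]
[-1.00679527  0.50163253 -0.42681918  1.55121244  0.22080785  1.13830585
 -0.21031537] 0.15invalid input at $[0]: expected keys tx, ty, tz, ax, ay, az, grip
invalid input at $[0]: expected keys tx, ty, tz, ax, ay, az, grip
```

View pics/w1.png

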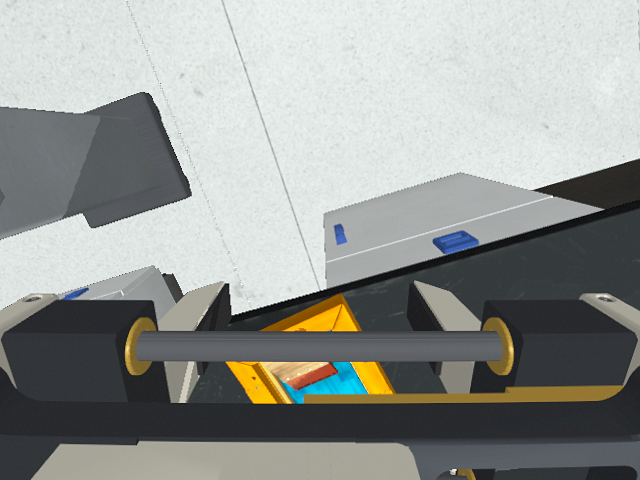

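The wrist image shows the fingertips at about rows 285-290. Image up is tool +x. The jog was refused because every row needs all its keys, so nothing has moved.

```bash
python3 -m jog '[{"tx":-3.62,"ty":-2.09,"tz":-0.1,"ax":0,"ay":0,"az":0,"grip":1},{"tx":-3.62,"ty":-2.09,"tz":-0.1,"ax":0,"ay":0,"az":0,"grip":1},{"tx":-3.62,"ty":-2.09,"tz":-0.1,"ax":0,"ay":0,"az":0,"grip":1},{"tx":-3.62,"ty":-2.09,"tz":-0.1,"ax":0,"ay":0,"az":0,"grip":1},{"tx":-3.62,"ty":-2.09,"tz":-0.1,"ax":0,"ay":0,"az":0,"grip":1},{"tx":-3.62,"ty":-2.09,"tz":-0.1,"ax":0,"ay":0,"az":0,"grip":1},{"tx":-3.62,"ty":-2.09,"tz":-0.1,"ax":0,"ay":0,"az":0,"grip":1},{"tx":-3.62,"ty":-2.09,"tz":-0.1,"ax":0,"ay":0,"az":0,"grip":1},{"tx":-3.62,"ty":-2.09,"tz":-0.1,"ax":0,"ay":0,"az":0,"grip":1},{"tx":-3.62,"ty":-2.09,"tz":-0.1,"ax":0,"ay":0,"az":0,"grip":1},{"tx":-3.62,"ty":-2.09,"tz":-0.1,"ax":0,"ay":0,"az":0,"grip":1},{"tx":-3.62,"ty":-2.09,"tz":-0.1,"ax":0,"ay":0,"az":0,"grip":1},{"tx":-3.62,"ty":-2.09,"tz":-0.1,"ax":0,"ay":0,"az":0,"grip":1},{"tx":-3.62,"ty":-2.09,"tz":-0.1,"ax":0,"ay":0,"az":0,"grip":1},{"tx":0,"ty":0,"tz":0,"ax":0,"ay":0,"az":0,"grip":1}]'
python3 -m jog '[{"tx":0,"ty":0,"tz":0,"ax":0.046,"ay":-0.058,"az":0.144,"grip":1},{"tx":0,"ty":0,"tz":0,"ax":0.046,"ay":-0.058,"az":0.144,"grip":1},{"tx":0,"ty":0,"tz":0,"ax":0.046,"ay":-0.058,"az":0.144,"grip":1},{"tx":0,"ty":0,"tz":0,"ax":0.046,"ay":-0.058,"az":0.144,"grip":1},{"tx":0,"ty":0,"tz":0,"ax":0.046,"ay":-0.058,"az":0.144,"grip":1},{"tx":0,"ty":0,"tz":0,"ax":0.046,"ay":-0.058,"az":0.144,"grip":1},{"tx":0,"ty":0,"tz":0,"ax":0.046,"ay":-0.058,"az":0.144,"grip":1},{"tx":0,"ty":0,"tz":0,"ax":0.046,"ay":-0.058,"az":0.144,"grip":1},{"tx":0,"ty":0,"tz":0,"ax":0.046,"ay":-0.058,"az":0.144,"grip":1},{"tx":0,"ty":0,"tz":0,"ax":0,"ay":0,"az":0,"grip":1}]'
python3 - <<'E'
from h import *
s=read_state();im=grab_frame('wrist');cv2.imwrite('pics/w2.png',im);np.save('w2.npy',[*s['ee_pos'],*s['orientation']])
go(st2w(-3.5,13+80,180),lean(.62));print(s['q'],s['clock'])
m=mask(im,(15,120,80),(32,255,255))
for c in cv2.findContours(m,0,1)[0]:
    if cv2.contourArea(c)>60: print(cv2.contourArea(c),cv2.boundingRect(c))
E
```

```text
clock: 2.08
ee_pos: [592.4, 186.3, 240.2]
orientation: [0.153, 0.988, -0.001, 0.0]
contact_force: [-0.9, 0.4, -0.0]
opening: 92.0
finger_force: 0.0
clock: 3.32
ee_pos: [589.0, 193.3, 238.8]
orientation: [0.696, 0.651, -0.223, 0.207]
contact_force: [-0.8, 0.6, 0.0]
opening: 92.0
finger_force: 0.0
t(cm, tool now) [-0.81 -0.29  7.88] rot [ 0.    -0.002  0.005] t(cm, tool after turn) [-0.8  -0.28  7.88]
[-0.70682798  0.65386881  0.12670178  1.39415358  0.39948818  1.50862912
 -0.76694624] 3.325
105.5 (458, 469, 18, 11)
3202.0 (304, 386, 320, 18)
808.5 (482, 317, 32, 58)
807.5 (125, 317, 31, 58)
248.0 (400, 268, 19, 23)
304.5 (477, 256, 46, 47)
394.5 (308, 206, 21, 27)
3577.0 (317, 0, 78, 57)
```

View pics/w2.png

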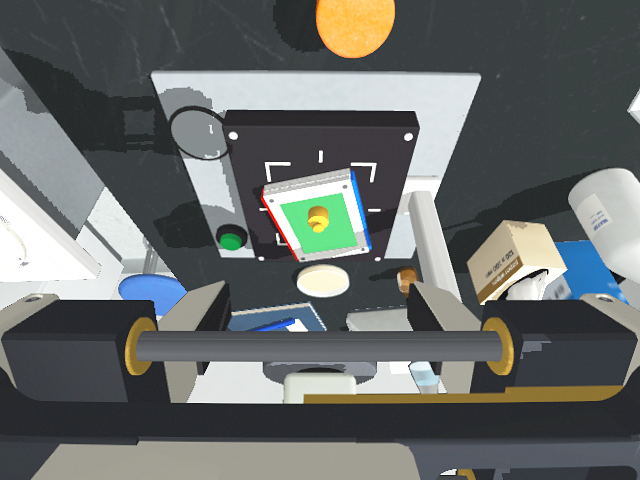

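The view shows the whole platen. Its white dots are at (233,136), (408,137), (378,260) and (262,259). The green window, red strip and blue strip are all clear, and the weight is at (318,219).

```bash
cat >> h.py <<'E'
def quad(m):
    c=max(cv2.findContours(m,0,1)[0],key=cv2.contourArea);h=cv2.convexHull(c)
    for e in np.arange(1,15,.5):
        q=cv2.approxPolyDP(h,e,True)
        if len(q)<=4: break
    # refine: fit line to hull-contour points of each side
    q=q.reshape(-1,2).astype(float);pts=c.reshape(-1,2).astype(float);L=[]
    for i in range(len(q)):
        a,b=q[i],q[(i+1)%len(q)];u=(b-a)/np.linalg.norm(b-a);n=np.array([-u[1],u[0]])
        s=(pts-a)@u;k=(abs((pts-a)@n)<2.5)&(s>4)&(s<np.linalg.norm(b-a)-4)
        vx,vy,x,y=cv2.fitLine(pts[k].astype(np.float32),cv2.DIST_HUBER,0,.01,.01).ravel();L.append(np.cross([x,y,1],[x+vx,y+vy,1]))
    o=[np.cross(L[i-1],L[i]) for i in range(len(q))];return np.array([p[:2]/p[2] for p in o])
def dots(im,C):
    P=proj(C,[st2w(x,y,40) for x,y in((-85.4,105.6),(85.4,105.6),(85.4,-105.6),(-85.4,-105.6))]);out=[]
    g=cv2.cvtColor(im,cv2.COLOR_BGR2GRAY)
    for p in P:
        x,y=np.round(p).astype(int);w=g[y-9:y+10,x-9:x+10].astype(float);m=cv2.inRange(w,150,255)
        n,l,st,ce=cv2.connectedComponentsWithStats(m)
        k=[i for i in range(1,n) if 5<st[i,4]<90];i=min(k,key=lambda i:np.linalg.norm(ce[i]-9)) if k else None
        out.append(ce[i]+[x-9,y-9] if k else [np.nan]*2)
    return np.array(out)
REC=np.array([(-1,1),(1,1),(1,-1),(-1,-1)])
def inspect(im,C,z=58,v=True):
    d=dots(im,C);ok=~np.isnan(d[:,0]);w=cast(C,d,40)
    th,t,r=rigid(REC[ok]*[85.4,105.6],w[ok]);
    q=quad(mask(im,(40,60,60),(80,255,255)) if z!=0 else None);h=cast(C,q,z)[:,:2]
    # order by station frame after undoing 0..0.4 turn
    g=w2st(h);g=(g-g.mean(0))@np.array([[1,.2],[-.2,1]]).T@np.eye(2);
    o=[int(np.argmax(g@ (c/np.array([36,50])*1.0*np.array([36,50])))) for c in REC]
    h=h[o];th2,t2,r2=rigid(REC*[36,50],h)
    if v: print('station',th.round(4),t.round(1),'res',r.round(1));print('window sides',[np.linalg.norm(h[i]-h[i-1]).round(1) for i in range(4)],'holder',th2.round(4),t2.round(1),'res',r2.round(1),'px',q[o].round(1).tolist())
    c,s=np.cos(th),np.sin(th);e=np.array([[c,s],[-s,c]])@(t2-t)
    print('HOLDER rel mark: xy',e.round(1),'yaw',round(th2-th,4));return e,th2-th
E
python3 - <<'E'
from h import *
im=cv2.imread('pics/w2.png');a=np.load('w2.npy');C=cam('wrist',dict(ee_pos=a[:3],orientation=a[3:]))
print(proj(C,[st2w(x,y,40) for x,y in REC*[85.4,105.6]]).round(0).tolist(),dots(im,C).round(0).tolist())
g=mask(im,(40,60,60),(80,255,255));print([(cv2.contourArea(c),cv2.boundingRect(c)) for c in cv2.findContours(g,0,1)[0] if cv2.contourArea(c)>200])
inspect(im,C)
m=mask(im,(15,120,80),(32,255,255));c=[c for c in cv2.findContours(m,0,1)[0] if abs(cv2.boundingRect(c)[0]-308)<3][0]
x,y,w,h=cv2.boundingRect(c)
print('body far/top mid',cast(C,[(x+10,y+8)],76),cast(C,[(x+10,y+h-3)],84))
for wxy in((573,60),(577,60),(577,64)):
    print(wxy,proj(C,[(*wxy,58),(*wxy,71),(*wxy,84)]).round(1).tolist())
E
```

```text
[[232.0, 133.0], [408.0, 134.0], [377.0, 257.0], [261.0, 257.0]] [[233.0, 135.0], [408.0, 137.0], [377.0, 259.0], [261.0, 258.0]]
[(291.5, (219, 233, 23, 18)), (3034.5, (280, 193, 78, 61))]
station -0.0713 [579.9  44.5] res [0.5 0.4 0.4 0.9]
window sides [np.float64(96.9), np.float64(70.7), np.float64(96.6), np.float64(70.7)] holder 0.1966 [580.7  34.8] res [1.8 1.7 1.9 1.6] px [[279.6, 204.5], [341.2, 192.9], [356.6, 244.5], [304.7, 252.6]]
HOLDER rel mark: xy [ 1.6 -9.7] yaw 0.2679
body far/top mid [[580.13686846  76.78471976  76.        ]] [[578.96908527  59.23113625  84.        ]]
(573, 60) [[312.9, 212.3], [312.7, 220.9], [312.6, 229.8]]
(577, 60) [[316.3, 212.2], [316.3, 220.7], [316.2, 229.6]]
(577, 64) [[316.1, 209.8], [316.0, 218.4], [315.9, 227.3]]
```

```bash
sed -i 's/^ST=.*/ST=np.array([579.8,46.0]);YAW=-0.0713/' h.py; python3 - <<'E'
from h import *
R=lean(.62);go(np.array([579,58,69])-40*R[:,2],R);go([579,58,69],R)
E
```

```text
t(cm, tool now) [-1.1  -0.08 17.71] rot [ 0.    -0.002  0.005] t(cm, tool after turn) [-1.07 -0.07 17.71]
t(cm, tool now) [-1.1  -0.08 21.71] rot [ 0.    -0.002  0.005] t(cm, tool after turn) [-1.07 -0.07 21.71]
```

```bash
python3 -m jog '[{"tx":-0.55,"ty":-0.04,"tz":3.5,"ax":0,"ay":0,"az":0.005,"grip":1},{"tx":-0.55,"ty":-0.04,"tz":3.5,"ax":0,"ay":0,"az":0,"grip":1},{"tx":0,"ty":0,"tz":3.5,"ax":0,"ay":0,"az":0,"grip":1},{"tx":0,"ty":0,"tz":3.5,"ax":0,"ay":0,"az":0,"grip":1},{"tx":0,"ty":0,"tz":3.7,"ax":0,"ay":0,"az":0,"grip":1},{"tx":0,"ty":0,"tz":0,"ax":0,"ay":0,"az":0,"grip":1},{"tx":0,"ty":0,"tz":0,"ax":0,"ay":0,"az":0,"grip":1}]'
python3 - <<'E'
from h import *
R=lean(.62);go([579,58,69],R)
s=read_state();im=grab_frame('wrist');C=cam('wrist',s);inspect(im,C)
m=mask(im,(15,120,80),(32,255,255))
for c in cv2.findContours(m,0,1)[0]:
    if 60<cv2.contourArea(c)<3000: print(cv2.contourArea(c),cv2.boundingRect(c))
for w in((579,61),(579,64)):print(proj(C,[(*w,58),(*w,71),(*w,84)]).round(1).tolist())
cv2.imwrite('pics/w3.png',im[100:460])
E
```

```text
clock: 4.25
ee_pos: [581.8, 81.2, 104.2]
orientation: [0.699, 0.648, -0.221, 0.208]
contact_force: [0.7, 1.1, 0.7]
opening: 91.7
finger_force: 0.0
t(cm, tool now) [ 0.13 -0.12  4.22] rot [ 0.002 -0.004 -0.005] t(cm, tool after turn) [ 0.14 -0.12  4.22]
station -0.0742 [579.8  43.4] res [1.3 1.3]
window sides [np.float64(98.3), np.float64(72.1), np.float64(98.4), np.float64(71.2)] holder 0.1969 [580.5  35.1] res [0.7 0.9 0.8 1.1] px [[244.1, 238.0], [359.3, 217.3], [380.5, 296.0], [295.7, 307.0]]
HOLDER rel mark: xy [ 1.3 -8.2] yaw 0.2711
105.0 (458, 469, 18, 11)
810.5 (482, 317, 32, 58)
807.0 (125, 317, 31, 58)
1358.0 (297, 240, 37, 49)
[[316.1, 249.3], [316.1, 266.2], [316.1, 284.3]]
[[315.8, 246.6], [315.8, 263.5], [315.7, 281.8]]
```

View pics/w3.png

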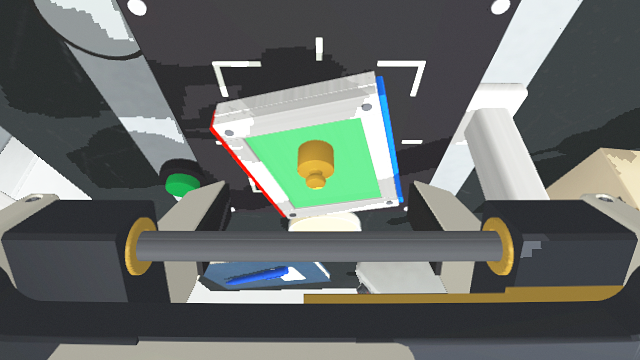

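The weight is centred between the open fingers at columns 297-334, and the holder's top lies clear below the tips. I'll go in and grip.

```bash
python3 -m jog '[{"tx":0.13,"ty":-0.1,"tz":1.2,"ax":0,"ay":0,"az":0,"grip":1},{"tx":0,"ty":0,"tz":1.2,"ax":0,"ay":0,"az":0,"grip":1},{"tx":0,"ty":0,"tz":1,"ax":0,"ay":0,"az":0,"grip":1},{"tx":0,"ty":0,"tz":0.8,"ax":0,"ay":0,"az":0,"grip":1},{"tx":0,"ty":0,"tz":0,"ax":0,"ay":0,"az":0,"grip":1},{"tx":0,"ty":0,"tz":0,"ax":0,"ay":0,"az":0,"grip":0},{"tx":0,"ty":0,"tz":0,"ax":0,"ay":0,"az":0,"grip":-0.2},{"tx":0,"ty":0,"tz":0,"ax":0,"ay":0,"az":0,"grip":-0.3}]' 12; python3 -m jog '[{"tx":0,"ty":0,"tz":0,"ax":0,"ay":0,"az":0,"grip":-0.5},{"tx":0,"ty":0,"tz":0,"ax":0,"ay":0,"az":0,"grip":-1},{"tx":0,"ty":0,"tz":0,"ax":0,"ay":0,"az":0,"grip":-1},{"tx":0,"ty":0,"tz":0,"ax":0,"ay":0,"az":0,"grip":-1},{"tx":0,"ty":0,"tz":0,"ax":0,"ay":0,"az":0,"grip":-1}]' 12
python3 - <<'E'
from h import *
s=read_state();p=s['ee_pos'];R=lean(.62);print(p)
# retreat along -z, then over rest
go(p+[0,0,12],R);q=p-110*R[:,2]+[0,0,0];go(q,R)
E
```

```text
clock: 5.3
ee_pos: [578.7, 57.1, 68.2]
orientation: [0.699, 0.647, -0.222, 0.208]
contact_force: [0.3, -0.5, -0.0]
opening: 66.5
finger_force: 0.0
clock: 5.92
ee_pos: [578.4, 56.8, 67.9]
orientation: [0.699, 0.647, -0.222, 0.208]
contact_force: [0.4, -0.1, 0.2]
opening: 21.9
finger_force: 12.0
[578.44557248  56.77380911  67.89559766]
t(cm, tool now) [-0.7   0.   -0.98] rot [-0.    -0.001 -0.005] t(cm, tool after turn) [-0.7   0.   -0.98]
t(cm, tool now) [ 1.0e-02 -0.0e+00 -1.1e+01] rot [-0.    -0.001 -0.005] t(cm, tool after turn) [  0.  -0. -11.]
```

```bash
python3 -m jog '[{"tx":-0.35,"ty":0,"tz":-0.5,"ax":0,"ay":0,"az":0,"grip":-1},{"tx":0,"ty":0,"tz":-1.5,"ax":0,"ay":0,"az":0,"grip":-1},{"tx":0,"ty":0,"tz":-2.5,"ax":0,"ay":0,"az":0,"grip":-1},{"tx":0,"ty":0,"tz":-2.5,"ax":0,"ay":0,"az":0,"grip":-1},{"tx":0,"ty":0,"tz":-2.5,"ax":0,"ay":0,"az":0,"grip":-1},{"tx":0,"ty":0,"tz":-1.5,"ax":0,"ay":0,"az":0,"grip":-1},{"tx":0,"ty":0,"tz":0,"ax":0,"ay":0,"az":0,"grip":-1}]'
python3 - <<'E'
from h import *
R=Ro.from_quat(read_state()['orientation']).as_matrix();go([457.5,134.5,60],R);go([457.5,134.5,24],R)
E
```

```text
clock: 6.8
ee_pos: [583.5, 119.0, 160.6]
orientation: [0.699, 0.648, -0.221, 0.208]
contact_force: [0.8, -0.8, -0.7]
opening: 22.1
finger_force: 12.0
t(cm, tool now) [  6.27 -12.73   7.8 ] rot [-0. -0. -0.] t(cm, tool after turn) [  6.27 -12.73   7.8 ]
t(cm, tool now) [  8.36 -12.74  10.74] rot [-0. -0. -0.] t(cm, tool after turn) [  8.36 -12.74  10.74]
```

```bash
python3 -m jog '[{"tx":0.9,"ty":-2.1,"tz":1,"ax":0,"ay":0,"az":0,"grip":-1},{"tx":0.9,"ty":-2.1,"tz":1,"ax":0,"ay":0,"az":0,"grip":-1},{"tx":0.9,"ty":-2.1,"tz":1,"ax":0,"ay":0,"az":0,"grip":-1},{"tx":0.9,"ty":-2.1,"tz":1.2,"ax":0,"ay":0,"az":0,"grip":-1},{"tx":1,"ty":-2.1,"tz":1.6,"ax":0,"ay":0,"az":0,"grip":-1},{"tx":1.67,"ty":-2.23,"tz":2,"ax":0,"ay":0,"az":0,"grip":-1},{"tx":0,"ty":0,"tz":0,"ax":0,"ay":0,"az":0,"grip":-1},{"tx":0,"ty":0,"tz":0,"ax":0,"ay":0,"az":0,"grip":-1}]'
python3 - <<'E'
from h import *
R=Ro.from_quat(read_state()['orientation']).as_matrix();go([457.5,134.5,24],R)
s=cv2.imwrite('pics/s2.png',cv2.resize(grab_frame('scene')[260:460,180:430],None,fx=3,fy=3))
E
```

```text
clock: 7.8
ee_pos: [457.8, 132.4, 59.8]
orientation: [0.699, 0.647, -0.222, 0.209]
contact_force: [-0.2, 0.5, -0.1]
opening: 22.0
finger_force: 12.0
t(cm, tool now) [ 2.25 -0.06  2.8 ] rot [ 0. -0. -0.] t(cm, tool after turn) [ 2.25 -0.06  2.8 ]
```

View pics/s2.png

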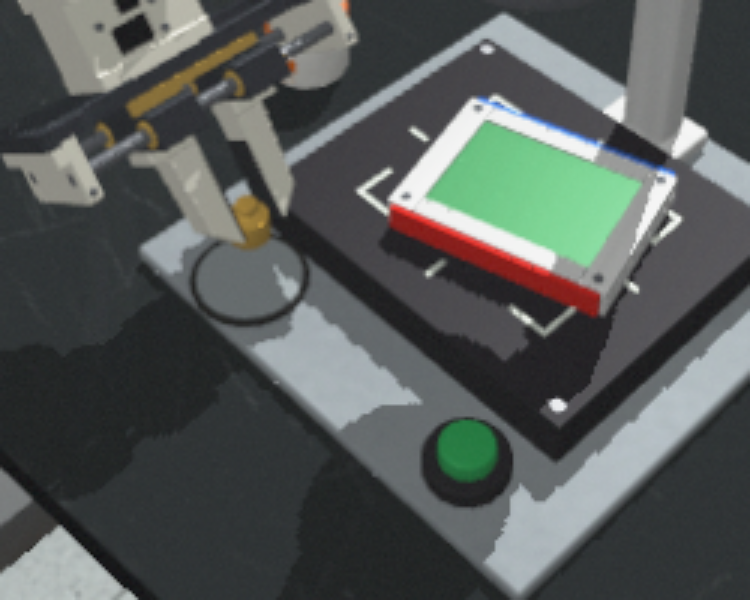

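The weight hangs upright between the fingers with its base at about crop (258,241), above the far part of the rest. The far finger is close to the platen wall, so I'll place about 8 mm nearer to the robot and open only a little.

```bash
python3 - <<'E'
from h import *
print(cast(cam('scene'),[(180+256/3,260+240/3)],50),st2w(-128,85,13))
R=Ro.from_quat(read_state()['orientation']).as_matrix();go([449.5,134.5,28],R);go([449.5,134.5,24],R)
E
```

```text
[[457.3977971  131.70039452  50.        ]] [458.1805847  139.90270402  13.        ]
t(cm, tool now) [ 1.96 -0.9   2.54] rot [-0.  0.  0.] t(cm, tool after turn) [ 1.96 -0.9   2.54]
t(cm, tool now) [ 2.19 -0.9   2.86] rot [-0.  0.  0.] t(cm, tool after turn) [ 2.19 -0.9   2.86]
```

```bash
python3 -m jog '[{"tx":0.6,"ty":-0.45,"tz":0.8,"ax":0,"ay":0,"az":0,"grip":-1},{"tx":0.6,"ty":-0.45,"tz":0.8,"ax":0,"ay":0,"az":0,"grip":-1},{"tx":0.5,"ty":0,"tz":0.6,"ax":0,"ay":0,"az":0,"grip":-1},{"tx":0.26,"ty":0,"tz":0.34,"ax":0,"ay":0,"az":0,"grip":-1},{"tx":0,"ty":0,"tz":0,"ax":0,"ay":0,"az":0,"grip":-1},{"tx":0,"ty":0,"tz":0,"ax":0,"ay":0,"az":0,"grip":-1}]';python3 -m jog '[{"tx":0.15,"ty":0,"tz":0.2,"ax":0,"ay":0,"az":0,"grip":-1},{"tx":0,"ty":0,"tz":0,"ax":0,"ay":0,"az":0,"grip":-1}]'
```

```text
clock: 8.6
ee_pos: [448.1, 134.9, 27.3]
orientation: [0.699, 0.647, -0.222, 0.208]
contact_force: [-0.3, -0.3, -0.1]
opening: 22.0
finger_force: 12.0
clock: 8.85
ee_pos: [447.8, 135.0, 24.7]
orientation: [0.699, 0.647, -0.222, 0.208]
contact_force: [0.0, 0.2, -1.4]
opening: 22.3
finger_force: 12.0
```

```bash
python3 -m jog '[{"tx":0.06,"ty":0.3,"tz":0.08,"ax":0,"ay":0,"az":0,"grip":-1},{"tx":0,"ty":0,"tz":0,"ax":0,"ay":0,"az":0,"grip":-1},{"tx":0,"ty":0,"tz":0,"ax":0,"ay":0,"az":0,"grip":-1}]'; python3 - <<'E'
from bench import *
import numpy as np
print(np.mean([ (read_state()['contact_force']) for _ in range(5)],0))
E
```

```text
clock: 9.22
ee_pos: [450.9, 134.8, 23.7]
orientation: [0.699, 0.647, -0.222, 0.208]
contact_force: [-0.1, -0.8, -0.4]
opening: 21.9
finger_force: 12.0
[-0.11756293 -0.75638845 -0.42709824]
```

```bash
python3 -m jog '[{"tx":0.04,"ty":0,"tz":0.06,"ax":0,"ay":0,"az":0,"grip":-1},{"tx":0,"ty":0,"tz":0,"ax":0,"ay":0,"az":0,"grip":-0.4},{"tx":0,"ty":0,"tz":0,"ax":0,"ay":0,"az":0,"grip":-0.28},{"tx":0,"ty":0,"tz":0,"ax":0,"ay":0,"az":0,"grip":-0.28},{"tx":0,"ty":0,"tz":0,"ax":0,"ay":0,"az":0,"grip":-0.28},{"tx":0,"ty":0,"tz":-1,"ax":0,"ay":0,"az":0,"grip":-0.28},{"tx":0,"ty":0,"tz":-2,"ax":0,"ay":0,"az":0,"grip":-0.28},{"tx":0,"ty":0,"tz":-3,"ax":0,"ay":0,"az":0,"grip":-0.28},{"tx":0,"ty":0,"tz":-4,"ax":0,"ay":0,"az":0,"grip":-0.28},{"tx":0,"ty":0,"tz":-5,"ax":0,"ay":0,"az":0,"grip":-1},{"tx":0,"ty":0,"tz":-4,"ax":0,"ay":0,"az":0,"grip":-1},{"tx":0,"ty":0,"tz":0,"ax":0,"ay":0,"az":0,"grip":-1}]'
python3 - <<'E'
from h import *
im=grab_frame('scene');m=mask(im,(15,120,80),(30,255,255))
for c in cv2.findContours(m,0,1)[0]:
    if 60<cv2.contourArea(c)<1000: print(cv2.contourArea(c),cv2.boundingRect(c))
S=cam('scene');print(proj(S,[(451,141,26),(458,140,13)]).round(1))
s=read_state();im=grab_frame('wrist');C=cam('wrist',s);cv2.imwrite('pics/w4.png',im);inspect(im,C)
E
```

```text
clock: 10.72
ee_pos: [459.8, 248.6, 180.4]
orientation: [0.699, 0.649, -0.219, 0.208]
contact_force: [-1.1, 0.2, -0.2]
opening: 7.0
finger_force: 0.0
84.0 (494, 344, 17, 9)
155.0 (254, 343, 13, 17)
135.0 (473, 260, 49, 36)
212.5 (154, 178, 60, 30)
72.0 (602, 114, 38, 11)
[[259.6 349.2]
 [263.7 352.2]]
station -0.0454 [588.2  34.2] res [13.2  8.9 22. ]
window sides [np.float64(67.8), np.float64(71.1), np.float64(101.9), np.float64(78.9)] holder 0.1097 [581.  39.] res [11.4  6.3  7.7 21.7] px [[399.0, 271.7], [465.1, 261.9], [460.1, 303.4], [403.5, 298.9]]
HOLDER rel mark: xy [-7.4  4.5] yaw 0.1551
```

```bash
python3 - <<'E'
from h import *
R=lean(.62);A=st2w(-95,14,52);go(A-100*R[:,2],R);go(A,R)
E
```

```text
t(cm, tool now) [-6.96  4.05 10.43] rot [ 0.    -0.002 -0.005] t(cm, tool after turn) [-6.97  4.01 10.44]
t(cm, tool now) [-6.98  4.05 20.43] rot [ 0.    -0.002 -0.005] t(cm, tool after turn) [-6.97  4.01 20.44]
```

```bash
python3 -m jog '[{"tx":-1.75,"ty":1,"tz":2.6,"ax":0,"ay":0,"az":-0.005,"grip":-1},{"tx":-1.75,"ty":1,"tz":2.6,"ax":0,"ay":0,"az":0,"grip":-1},{"tx":-1.75,"ty":1,"tz":2.6,"ax":0,"ay":0,"az":0,"grip":-1},{"tx":-1.72,"ty":1,"tz":2.6,"ax":0,"ay":0,"az":0,"grip":-1},{"tx":0,"ty":0,"tz":3,"ax":0,"ay":0,"az":0,"grip":-1},{"tx":0,"ty":0,"tz":3,"ax":0,"ay":0,"az":0,"grip":-1},{"tx":0,"ty":0,"tz":2.5,"ax":0,"ay":0,"az":0,"grip":-1},{"tx":0,"ty":0,"tz":1.3,"ax":0,"ay":0,"az":0,"grip":-1},{"tx":0,"ty":0,"tz":0,"ax":0,"ay":0,"az":0,"grip":-1}]'
python3 - <<'E'
from h import *
s=read_state();print(w2st(s['ee_pos']));im=grab_frame('wrist');C=cam('wrist',s);cv2.imwrite('pics/w5.png',im);inspect(im,C)
cv2.imwrite('pics/s3.png',cv2.resize(grab_frame('scene')[250:440,230:430],None,fx=3,fy=3))
E
```

```text
clock: 11.95
ee_pos: [485.0, 66.8, 52.9]
orientation: [0.697, 0.648, -0.224, 0.207]
contact_force: [-0.0, 0.0, 0.4]
opening: 0.8
finger_force: 0.0
[-96.07880744  13.97893552]Traceback (most recent call last):
  File "<stdin>", line 2, in <module>
  File "h.py", line 58, in inspect
    d=dots(im,C);ok=~np.isnan(d[:,0]);w=cast(C,d,40)
  File "h.py", line 51, in dots
    x,y=np.round(p).astype(int);w=g[y-9:y+10,x-9:x+10].astype(float);m=cv2.inRange(w,150,255)
                                                                       ~~~~~~~~~~~^^^^^^^^^^^
cv2.error: OpenCV(4.12.0) /io/opencv/modules/core/src/arithm.cpp:2036: error: (-215:Assertion failed) ! _src.empty() in function 'inRange'
```

```bash
sed -i "s/        x,y=np.round(p).astype(int);w=/        x,y=np.round(p).astype(int)\n        if not(9<x<630 and 9<y<470): out.append([np.nan]*2);continue\n        w=/" h.py
python3 -m jog '[{"tx":0,"ty":0.5,"tz":0,"ax":0,"ay":0,"az":0,"grip":-1},{"tx":0,"ty":0.5,"tz":0,"ax":0,"ay":0,"az":0,"grip":-1},{"tx":0,"ty":0.5,"tz":0,"ax":0,"ay":0,"az":0,"grip":-1},{"tx":0,"ty":0,"tz":0,"ax":0,"ay":0,"az":0,"grip":-1}]'
for i in 1 2; do python3 -m jog '[{"tx":0,"ty":0.3,"tz":0,"ax":0,"ay":0,"az":0,"grip":-1},{"tx":0,"ty":0,"tz":0,"ax":0,"ay":0,"az":0,"grip":-1}]'|grep -E "ee|contact";done
python3 - <<'E'
from h import *
s=read_state();print(w2st(s['ee_pos']));im=grab_frame('scene');C=cam('scene');cv2.imwrite('pics/s3.png',cv2.resize(im[250:440,230:430],None,fx=3,fy=3));inspect(im,C)
E
```

```text
clock: 12.5
ee_pos: [501.5, 67.4, 53.8]
orientation: [0.697, 0.649, -0.223, 0.208]
contact_force: [-0.2, -0.8, 0.2]
opening: 0.6
finger_force: 0.1
ee_pos: [503.9, 67.1, 53.6]
contact_force: [-1.4, 1.0, 0.3]
ee_pos: [507.2, 66.8, 53.6]
contact_force: [-0.3, 0.5, -0.3]
[-73.85698398  15.59570156]
station -0.0718 [580.1  47.9] res [1.  0.3 0.6]
window sides [np.float64(98.5), np.float64(68.4), np.float64(98.0), np.float64(68.7)] holder 0.1504 [585.3  36.1] res [2.  1.9 2.  1.7] px [[324.5, 323.0], [345.3, 299.2], [395.7, 321.1], [377.0, 347.6]]
HOLDER rel mark: xy [  6.  -11.4] yaw 0.2223
```

View pics/s3.png

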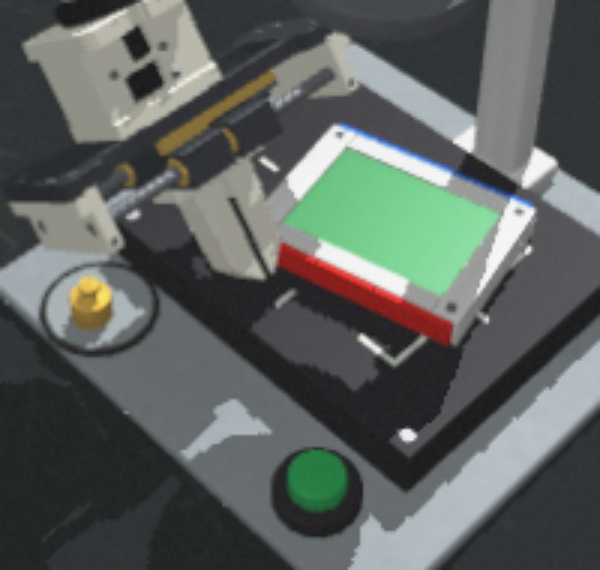

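The weight stands on the rest at crop (92,302). The finger is at the left end of the red strip, at about (270,265).

```bash
python3 - <<'E'
from h import *
C=cam('scene');inspect(cv2.imread('pics/scene0.png'),C)
E
for i in 1 2 ; do python3 -m jog '[{"tx":0,"ty":0.3,"tz":0,"ax":0,"ay":0,"az":0,"grip":-1},{"tx":0,"ty":0,"tz":0,"ax":0,"ay":0,"az":0,"grip":-1}]'|grep -E "ee|contact";python3 - <<'E'
from h import *
im=grab_frame('scene');C=cam('scene');inspect(im,C,v=0)
E
done
```

```text
station -0.0733 [580.2  48. ] res [0.4 0.3 0.3 0.4]
window sides [np.float64(98.2), np.float64(68.0), np.float64(98.6), np.float64(68.8)] holder 0.1868 [581.2  38.2] res [2.3 2.  1.9 1.7] px [[322.1, 324.6], [341.6, 300.2], [393.2, 320.9], [375.5, 348.0]]
HOLDER rel mark: xy [ 1.8 -9.7] yaw 0.2601
ee_pos: [510.3, 66.5, 53.7]
contact_force: [-0.6, 0.4, -1.7]
HOLDER rel mark: xy [  3.9 -13.1] yaw 0.218
ee_pos: [513.3, 66.3, 53.7]
contact_force: [-0.8, 0.1, -0.1]
HOLDER rel mark: xy [  2.5 -16. ] yaw 0.2352
```

```bash
python3 - <<'E'
from h import *
im=grab_frame('scene');C=cam('scene');cv2.imwrite('pics/s4.png',cv2.resize(im[250:440,230:430],None,fx=3,fy=3));inspect(im,C)
E
```

```text
station -0.1266 [588.9  49.9] res [7.4 3.6 7.5]
window sides [np.float64(99.2), np.float64(68.7), np.float64(97.2), np.float64(68.8)] holder 0.1099 [589.4  33.6] res [1.5 2.5 1.8 1.9] px [[326.7, 321.3], [349.5, 298.5], [398.6, 321.4], [378.4, 347.3]]
HOLDER rel mark: xy [  2.6 -16.1] yaw 0.2365
```

View pics/s4.png

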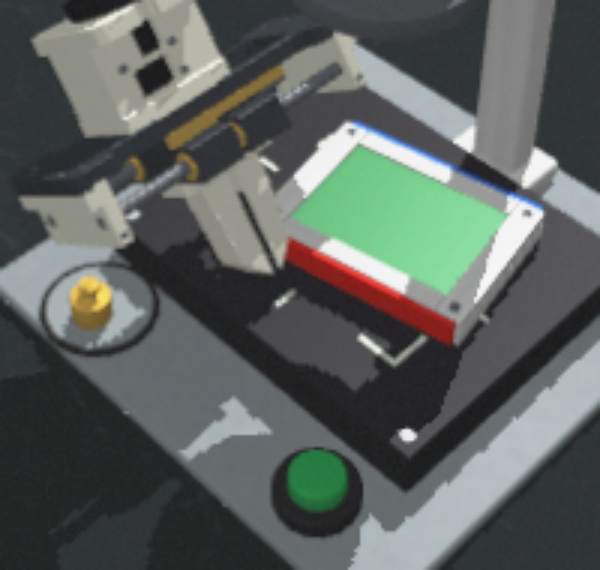

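The window's quad is clean, but the finger hides a platen dot. Against the fixed station the holder is now at about (+10, -14) mm and 0.18 rad. I'll retract to the left viewing pose and measure.

```bash
python3 -m jog '[{"tx":0,"ty":-0.6,"tz":0,"ax":0,"ay":0,"az":0,"grip":-1},{"tx":0,"ty":-0.5,"tz":-1,"ax":0,"ay":0,"az":0,"grip":-1},{"tx":0,"ty":0,"tz":-3,"ax":0,"ay":0,"az":0,"grip":-1},{"tx":0,"ty":0.8,"tz":-4,"ax":0,"ay":0,"az":0,"grip":-1},{"tx":0,"ty":1.5,"tz":-5,"ax":0,"ay":0,"az":0,"grip":-1},{"tx":0,"ty":1.5,"tz":-5,"ax":0,"ay":0,"az":0,"grip":-1},{"tx":0,"ty":1.5,"tz":-4,"ax":0,"ay":0,"az":0,"grip":-1},{"tx":0,"ty":0,"tz":0,"ax":0,"ay":0,"az":0,"grip":-1},{"tx":0,"ty":0,"tz":0,"ax":0,"ay":0,"az":0,"grip":-1}]'
python3 - <<'E'
from h import *
s=read_state();im=grab_frame('wrist');C=cam('wrist',s);cv2.imwrite('pics/w6.png',im);inspect(im,C)
im=grab_frame('scene');inspect(im,cam('scene'));print(s['q'])
V=lean(0.);go([420,150,250],lean(.62));
E
```

```text
clock: 14.82
ee_pos: [563.1, 190.3, 232.5]
orientation: [0.697, 0.649, -0.223, 0.207]
contact_force: [0.2, 0.3, 0.0]
opening: 0.5
finger_force: 0.0
station -0.0717 [580.   44.6] res [0.4 0.4 0.5 0.2]
window sides [np.float64(97.2), np.float64(70.5), np.float64(96.4), np.float64(71.0)] holder 0.1168 [589.3  30.2] res [1.6 1.8 1.9 1.4] px [[313.1, 205.9], [377.6, 197.7], [381.4, 249.4], [327.4, 255.4]]
HOLDER rel mark: xy [ 10.3 -13.7] yaw 0.1886
station -0.0733 [580.2  48. ] res [0.4 0.3 0.3 0.4]
window sides [np.float64(99.1), np.float64(68.0), np.float64(97.3), np.float64(68.9)] holder 0.1069 [589.5  33.6] res [1.9 2.7 1.8 1.8] px [[326.9, 321.1], [349.5, 298.5], [398.7, 321.4], [378.4, 347.3]]
HOLDER rel mark: xy [ 10.4 -13.7] yaw 0.1802
[-0.7243201   0.61915492  0.12072086  1.46836478  0.39846357  1.48177767
 -0.80531454]
t(cm, tool now) [ -5.08 -13.97   1.44] rot [-0.002  0.001  0.   ] t(cm, tool after turn) [ -5.08 -13.97   1.41]
```

```bash
python3 - <<'E'
from h import *
go([430,90,245],lean(.62))
E
python3 -m jog '[{"tx":-0.5,"ty":-2.6,"tz":0.6,"ax":0,"ay":0,"az":0,"grip":-1},{"tx":-1.5,"ty":-2.6,"tz":0.6,"ax":0,"ay":0,"az":0,"grip":-1},{"tx":-1.8,"ty":-2.6,"tz":0.6,"ax":0,"ay":0,"az":0,"grip":-1},{"tx":-1.8,"ty":-2.6,"tz":0.6,"ax":0,"ay":0,"az":0,"grip":-1},{"tx":-1.8,"ty":-2.3,"tz":0.5,"ax":0,"ay":0,"az":0,"grip":-1},{"tx":0,"ty":0,"tz":0,"ax":0,"ay":0,"az":0,"grip":-1}]'
python3 - <<'E'
from h import *
print(read_state()['q']);go([430,90,245],lean(.62))
E
```

```text
t(cm, tool now) [ -9.6  -12.53   5.28] rot [-0.002  0.001  0.   ] t(cm, tool after turn) [ -9.61 -12.54   5.25]
clock: 15.68
ee_pos: [429.8, 120.9, 252.1]
orientation: [0.697, 0.649, -0.224, 0.207]
contact_force: [0.1, -0.3, 0.2]
opening: 0.6
finger_force: 0.0
[-0.77629843  0.34731478  0.1081047   1.84825385  0.41212056  1.40798158
 -0.9027372 ]
t(cm, tool now) [-2.09  0.24  2.37] rot [-0.002  0.    -0.   ] t(cm, tool after turn) [-2.09  0.24  2.37]
```

```bash
python3 -m jog '[{"tx":0,"ty":0,"tz":0,"ax":-0.107,"ay":0,"az":-0.151,"grip":-1},{"tx":0,"ty":0,"tz":0,"ax":-0.107,"ay":0,"az":-0.151,"grip":-1},{"tx":0,"ty":0,"tz":0,"ax":-0.107,"ay":0,"az":-0.151,"grip":-1},{"tx":0,"ty":0,"tz":0,"ax":-0.107,"ay":0,"az":-0.151,"grip":-1},{"tx":0,"ty":0,"tz":0,"ax":-0.107,"ay":0,"az":-0.151,"grip":-1},{"tx":0,"ty":0,"tz":0,"ax":-0.107,"ay":0,"az":-0.151,"grip":-1},{"tx":0,"ty":0,"tz":0,"ax":0,"ay":0,"az":0,"grip":-1}]'
python3 - <<'E'
from h import *
print(read_state()['q']);go([430,20,245],lean(.62,side=-1))
E
```

```text
clock: 16.55
ee_pos: [430.8, 120.9, 251.7]
orientation: [0.251, 0.919, -0.081, 0.293]
contact_force: [0.0, 0.0, -0.4]
opening: 0.8
finger_force: 0.0
[-0.81351232 -0.04319122 -0.00643391  2.3150489   0.80432781  0.9028172
 -0.30876028]
t(cm, tool now) [-3.74 -8.72  3.5 ] rot [-1.181 -0.004 -1.656] t(cm, tool after turn) [ 8.59 -0.64 -5.31]
```

```bash
python3 - <<'E'
from h import *
R=Ro.from_quat(read_state()['orientation']).as_matrix();go([475,-25,255],R)
E
```

```text
t(cm, tool now) [ -9.35 -10.3    6.26] rot [0. 0. 0.] t(cm, tool after turn) [ -9.35 -10.3    6.26]
```

```bash
python3 -m jog '[{"tx":-2.3,"ty":-2.5,"tz":1.5,"ax":0,"ay":0,"az":0,"grip":-1},{"tx":-2.3,"ty":-2.6,"tz":1.6,"ax":0,"ay":0,"az":0,"grip":-1},{"tx":-2.3,"ty":-2.6,"tz":1.6,"ax":0,"ay":0,"az":0,"grip":-1},{"tx":-2.4,"ty":-2.6,"tz":1.6,"ax":0,"ay":0,"az":0,"grip":-1},{"tx":0,"ty":0,"tz":0,"ax":-0.107,"ay":0,"az":-0.151,"grip":-1},{"tx":0,"ty":0,"tz":0,"ax":-0.107,"ay":0,"az":-0.151,"grip":-1},{"tx":0,"ty":0,"tz":0,"ax":-0.107,"ay":0,"az":-0.151,"grip":-1},{"tx":0,"ty":0,"tz":0,"ax":-0.107,"ay":0,"az":-0.151,"grip":-1},{"tx":0,"ty":0,"tz":0,"ax":-0.107,"ay":0,"az":-0.151,"grip":-1},{"tx":0,"ty":0,"tz":0,"ax":-0.107,"ay":0,"az":-0.151,"grip":-1},{"tx":0,"ty":0,"tz":0,"ax":0,"ay":0,"az":0,"grip":-1}]'
python3 - <<'E'
from h import *
print(read_state()['q']);R=lean(.62,side=-1);A=st2w(100,-45,53);go(A,R);go(A-140*R[:,2],R);print(A,A-140*R[:,2])
E
```

```text
clock: 17.92
ee_pos: [459.0, -17.5, 241.9]
orientation: [-0.007, 0.965, 0.014, 0.26]
contact_force: [0.6, 0.8, -0.3]
opening: 0.2
finger_force: 0.0
[-1.50750760e-01 -2.01335334e-01  1.39598843e-01  2.42163934e+00
  8.24045438e-04  3.93285482e-01  1.57919359e+00]
t(cm, tool now) [-9.31  0.25 27.27] rot [-0.786 -0.059 -1.252] t(cm, tool after turn) [  8.78 -21.59  16.94]
t(cm, tool now) [-14.47  -7.59  16.88] rot [-0.786 -0.059 -1.252] t(cm, tool after turn) [  8.78 -21.59   2.94]
[676.34014098  -6.00962584  53.        ] [670.5451609  -87.14786971 166.94298393]
```

```bash
python3 - <<'E'
from h import *
R=Ro.from_quat(read_state()['orientation']).as_matrix();go([550,-115,255],R)
E
```

```text
t(cm, tool now) [-8.45 -9.91  3.13] rot [0. 0. 0.] t(cm, tool after turn) [-8.45 -9.91  3.13]
```

```bash
python3 -m jog '[{"tx":-2,"ty":-2,"tz":0.7,"ax":0,"ay":0,"az":0,"grip":-1},{"tx":-2.1,"ty":-2.6,"tz":0.8,"ax":0,"ay":0,"az":0,"grip":-1},{"tx":-2.2,"ty":-2.6,"tz":0.8,"ax":0,"ay":0,"az":0,"grip":-1},{"tx":-2.2,"ty":-2.6,"tz":0.8,"ax":0,"ay":0,"az":0,"grip":-1},{"tx":0,"ty":0,"tz":0,"ax":0,"ay":0,"az":0,"grip":-1},{"tx":0,"ty":0,"tz":0,"ax":-0.098,"ay":-0.007,"az":-0.156,"grip":-1},{"tx":0,"ty":0,"tz":0,"ax":-0.098,"ay":-0.007,"az":-0.156,"grip":-1},{"tx":0,"ty":0,"tz":0,"ax":-0.098,"ay":-0.007,"az":-0.156,"grip":-1},{"tx":0,"ty":0,"tz":0,"ax":-0.098,"ay":-0.007,"az":-0.156,"grip":-1},{"tx":0,"ty":0,"tz":0,"ax":-0.098,"ay":-0.007,"az":-0.156,"grip":-1},{"tx":0,"ty":0,"tz":0,"ax":-0.098,"ay":-0.007,"az":-0.156,"grip":-1},{"tx":0,"ty":0,"tz":0,"ax":-0.098,"ay":-0.007,"az":-0.156,"grip":-1},{"tx":0,"ty":0,"tz":0,"ax":-0.098,"ay":-0.007,"az":-0.156,"grip":-1},{"tx":0,"ty":0,"tz":0,"ax":0,"ay":0,"az":0,"grip":-1}]'
python3 - <<'E'
from h import *
print(read_state()['q']);R=lean(.62,side=-1);A=st2w(100,-45,53);go(A-140*R[:,2],R)
E
```

```text
clock: 19.68
ee_pos: [537.8, -113.1, 211.1]
orientation: [-0.373, 0.895, 0.133, 0.204]
contact_force: [0.5, 0.3, -0.1]
opening: 0.4
finger_force: 0.0
[ 1.42073466  0.62406634 -1.24944447  1.93907879  0.16544294  0.81828863
  2.54527547]
t(cm, tool now) [-8.02 -8.18  8.43] rot [-0.29 -0.1  -0.63] t(cm, tool after turn) [ -0.31 -13.06   5.65]
```

```bash
python3 - <<'E'
from h import *
R=lean(-.62);go([560,-150,260],R);A=st2w(100,-45,53);print(A-140*R[:,2])
E
```

```text
t(cm, tool now) [-1.43 -3.71 -5.16] rot [-0.129  0.376  2.482] t(cm, tool after turn) [-0.02  2.48 -6.02]
[670.5451609  -87.14786971 166.94298393]
```

```bash
python3 -m jog '[{"tx":-0.5,"ty":-1.3,"tz":-1.7,"ax":0,"ay":0,"az":0,"grip":-1},{"tx":-0.5,"ty":-1.2,"tz":-1.7,"ax":0,"ay":0,"az":0,"grip":-1},{"tx":-0.4,"ty":-1.2,"tz":-1.7,"ax":0,"ay":0,"az":0,"grip":-1},{"tx":0,"ty":0,"tz":0,"ax":-0.009,"ay":0.027,"az":0.177,"grip":-1},{"tx":0,"ty":0,"tz":0,"ax":-0.009,"ay":0.027,"az":0.177,"grip":-1},{"tx":0,"ty":0,"tz":0,"ax":-0.009,"ay":0.027,"az":0.177,"grip":-1},{"tx":0,"ty":0,"tz":0,"ax":-0.009,"ay":0.027,"az":0.177,"grip":-1},{"tx":0,"ty":0,"tz":0,"ax":-0.009,"ay":0.027,"az":0.177,"grip":-1},{"tx":0,"ty":0,"tz":0,"ax":-0.009,"ay":0.027,"az":0.177,"grip":-1},{"tx":0,"ty":0,"tz":0,"ax":-0.009,"ay":0.027,"az":0.177,"grip":-1},{"tx":0,"ty":0,"tz":0,"ax":-0.009,"ay":0.027,"az":0.177,"grip":-1},{"tx":0,"ty":0,"tz":0,"ax":-0.009,"ay":0.027,"az":0.177,"grip":-1},{"tx":0,"ty":0,"tz":0,"ax":-0.009,"ay":0.027,"az":0.177,"grip":-1},{"tx":0,"ty":0,"tz":0,"ax":-0.009,"ay":0.027,"az":0.177,"grip":-1},{"tx":0,"ty":0,"tz":0,"ax":-0.009,"ay":0.027,"az":0.177,"grip":-1},{"tx":0,"ty":0,"tz":0,"ax":-0.009,"ay":0.027,"az":0.177,"grip":-1},{"tx":0,"ty":0,"tz":0,"ax":-0.009,"ay":0.027,"az":0.177,"grip":-1},{"tx":0,"ty":0,"tz":0,"ax":0,"ay":0,"az":0,"grip":-1}]'
python3 - <<'E'
from h import *
print(read_state()['q']);R=lean(-.62);A=st2w(100,-45,53);go(A-140*R[:,2],R)
E
```

```text
clock: 21.92
ee_pos: [559.6, -147.0, 263.8]
orientation: [0.695, 0.655, 0.216, -0.201]
contact_force: [0.2, 0.5, -0.2]
opening: 0.6
finger_force: 0.0
[ 0.94472844  0.55766147 -0.58816159  1.57259694 -0.27461957  1.30968365
  0.43970909]
t(cm, tool now) [-1.000e-02  1.067e+01  1.177e+01] rot [-0.003  0.02   0.011] t(cm, tool after turn) [-0.13 10.64 11.81]
```

```bash
python3 -m jog '[{"tx":-0.1,"ty":2.66,"tz":2.3,"ax":0,"ay":0.02,"az":0.011,"grip":-1},{"tx":0,"ty":2.66,"tz":2.95,"ax":0,"ay":0,"az":0,"grip":-1},{"tx":0,"ty":2.66,"tz":3.2,"ax":0,"ay":0,"az":0,"grip":-1},{"tx":0,"ty":2.66,"tz":3.3,"ax":0,"ay":0,"az":0,"grip":-1},{"tx":0,"ty":0,"tz":0,"ax":0,"ay":0,"az":0,"grip":-1}]'
python3 - <<'E'
from h import *
print(read_state()['q']);R=lean(-.62);A=st2w(100,-45,53);go(A,R)
E
```

```text
clock: 22.55
ee_pos: [670.0, -82.7, 165.0]
orientation: [0.694, 0.651, 0.223, -0.212]
contact_force: [-0.8, 0.5, 0.3]
opening: 0.3
finger_force: 0.0
[ 0.73972902  0.79270071 -0.56610255  1.43888726 -0.23445702  1.16181874
  0.33754865]
t(cm, tool now) [-0.32  0.21 13.58] rot [-0.009 -0.006  0.006] t(cm, tool after turn) [-0.24  0.09 13.59]
```

```bash
python3 -m jog '[{"tx":-0.3,"ty":0.2,"tz":3,"ax":-0.009,"ay":-0.006,"az":0.006,"grip":-1},{"tx":0,"ty":0,"tz":3,"ax":0,"ay":0,"az":0,"grip":-1},{"tx":0,"ty":0,"tz":3,"ax":0,"ay":0,"az":0,"grip":-1},{"tx":0,"ty":0,"tz":3,"ax":0,"ay":0,"az":0,"grip":-1},{"tx":0,"ty":0,"tz":1.6,"ax":0,"ay":0,"az":0,"grip":-1},{"tx":0,"ty":0,"tz":0,"ax":0,"ay":0,"az":0,"grip":-1},{"tx":0,"ty":0,"tz":0,"ax":0,"ay":0,"az":0,"grip":-1}]'
python3 - <<'E'
from h import *
print(w2st(read_state()['ee_pos']));C=cam('scene');im=grab_frame('scene');inspect(im,C)
E
```

```text
clock: 23.42
ee_pos: [678.5, -13.0, 53.8]
orientation: [0.7, 0.647, 0.224, -0.205]
contact_force: [-0.1, -0.3, 0.0]
opening: 0.4
finger_force: 0.0
[102.64123275 -51.83736206]
station -0.1526 [591.5  40.1] res [3.9 3.9]
window sides [np.float64(101.6), np.float64(69.0), np.float64(88.8), np.float64(68.8)] holder 0.0798 [589.7  32.1] res [2.8 8.2 3.7 3.2] px [[325.7, 320.4], [353.5, 300.4], [398.6, 321.4], [378.4, 347.3]]
HOLDER rel mark: xy [-0.6 -8.2] yaw 0.2324
```

```bash
cat >> h.py <<'E'
def sc():
    C=cam('scene');im=grab_frame('scene');q=quad(mask(im,(40,60,60),(80,255,255)));h=cast(C,q,58)[:,:2]
    g=h-h.mean(0);o=[int(np.argmax(g@c)) for c in REC];h=h[o];M=REC*[34.3,49];B=[]
    for k in ([1,2,3],[0,2,3],[0,1,3],[0,1,2]):
        th,t,r=rigid(M[k],h[k]);B.append((r.max(),th,t))
    r,th,t=min(B,key=lambda b:b[0]);th4,t4,r4=rigid(M,h);c,s=np.cos(-.0733),np.sin(-.0733)
    f=lambda t:(np.array([[c,s],[-s,c]])@(t-[580.2,48])).round(1)
    print('3pt res',round(r,1),'xy',f(t),'yaw',round(th+.0733,3),'| 4pt',r4.max().round(1),f(t4),round(th4+.0733,3),'tcp st',w2st(read_state()['ee_pos']).round(1))
E
python3 -m jog '[{"tx":0.5,"ty":-0.4,"tz":0.36,"ax":0,"ay":0,"az":0,"grip":-1},{"tx":0,"ty":-0.5,"tz":0,"ax":0,"ay":0,"az":0,"grip":-1},{"tx":0,"ty":-0.4,"tz":0,"ax":0,"ay":0,"az":0,"grip":-1},{"tx":0,"ty":0,"tz":0,"ax":0,"ay":0,"az":0,"grip":-1}]'|grep ee_;python3 -c "from h import *;sc()"
for i in 1 2; do python3 -m jog '[{"tx":0,"ty":-0.3,"tz":0,"ax":0,"ay":0,"az":0,"grip":-1},{"tx":0,"ty":0,"tz":0,"ax":0,"ay":0,"az":0,"grip":-1}]'|grep -E "ee_|contact";python3 -c "from h import *;sc()";done
```

```text
ee_pos: [664.7, -4.9, 52.4]
3pt res 0.8 xy [ 10.4 -13.8] yaw 0.158 | 4pt 2.7 [  9.3 -13.7] 0.147 tcp st [ 88.5 -44.6]
ee_pos: [662.3, -4.7, 52.4]
contact_force: [0.4, -0.0, 1.3]
3pt res 1.4 xy [  9.2 -12.6] yaw 0.15 | 4pt 3.4 [  7.8 -12.9] 0.13 tcp st [ 85.8 -44.6]
ee_pos: [659.0, -4.2, 52.4]
contact_force: [0.9, -0.9, 0.5]
3pt res 1.0 xy [  7.2 -11.9] yaw 0.126 | 4pt 3.3 [  5.9 -12. ] 0.108 tcp st [ 82.5 -44.4]
```

```bash
for i in 1 2 3; do python3 -m jog '[{"tx":0,"ty":-0.3,"tz":0,"ax":0,"ay":0,"az":0,"grip":-1},{"tx":0,"ty":0,"tz":0,"ax":0,"ay":0,"az":0,"grip":-1}]'|grep -E "contact";python3 -c "from h import *;sc()";done
```

```text
contact_force: [1.8, -0.5, 1.3]
3pt res 1.6 xy [  5.3 -10.5] yaw 0.097 | 4pt 5.1 [  3.1 -10.7] 0.068 tcp st [ 79.4 -44.2]
contact_force: [1.2, -0.1, 0.8]
3pt res 2.1 xy [ 3.7 -9.4] yaw 0.081 | 4pt 6.2 [ 1.1 -9.5] 0.045 tcp st [ 76.3 -44.2]
contact_force: [1.1, -0.3, 0.4]
3pt res 1.5 xy [ 1.6 -8.4] yaw 0.064 | 4pt 6.2 [-1.  -8.5] 0.028 tcp st [ 73.3 -44.2]
```

```bash
python3 -m jog '[{"tx":0,"ty":0.6,"tz":0,"ax":0,"ay":0,"az":0,"grip":-1},{"tx":0,"ty":0.2,"tz":-2,"ax":0,"ay":0,"az":0,"grip":-1},{"tx":0,"ty":0,"tz":-3,"ax":0,"ay":0,"az":0,"grip":-1},{"tx":0,"ty":0,"tz":-4,"ax":0,"ay":0,"az":0,"grip":-1},{"tx":0,"ty":0,"tz":-4,"ax":0,"ay":0,"az":0,"grip":-1},{"tx":0,"ty":0,"tz":0,"ax":0,"ay":0,"az":0,"grip":-1}]'|grep ee_
python3 - <<'E'
from h import *
sc();im=grab_frame('scene');cv2.imwrite('pics/s5.png',im);inspect(im,cam('scene'));inspect(grab_frame('top'),cam('top')) if 0 else 0
E
```

```text
ee_pos: [654.6, -83.6, 162.0]
3pt res 0.5 xy [ 0.9 -8. ] yaw 0.067 | 4pt 0.8 [ 1.  -8.3] 0.072 tcp st [  82.4 -121.8]
station -0.0733 [580.2  48. ] res [0.4 0.3 0.3 0.4]
window sides [np.float64(99.4), np.float64(69.0), np.float64(97.2), np.float64(68.2)] holder -0.0015 [580.6  39.7] res [1.6 1.9 2.5 1.8] px [[320.9, 319.5], [347.2, 298.6], [392.5, 325.5], [368.4, 349.6]]
HOLDER rel mark: xy [ 1.1 -8.3] yaw 0.0717
```

```bash
python3 - <<'E'
from h import *
R=lean(-.62);A=st2w(-8,-98,50);go(A-70*R[:,2],R);go(A,R)
E
```

```text
t(cm, tool now) [-4.57 -8.91  3.13] rot [ 0.005  0.002 -0.006] t(cm, tool after turn) [-4.52 -8.92  3.16]
t(cm, tool now) [-4.55 -8.94 10.13] rot [ 0.005  0.002 -0.006] t(cm, tool after turn) [-4.52 -8.92 10.16]
```

```bash
python3 -m jog '[{"tx":-1.1,"ty":-2.2,"tz":0.8,"ax":0.005,"ay":0.002,"az":-0.006,"grip":-1},{"tx":-1.1,"ty":-2.2,"tz":0.8,"ax":0,"ay":0,"az":0,"grip":-1},{"tx":-1.1,"ty":-2.2,"tz":0.8,"ax":0,"ay":0,"az":0,"grip":-1},{"tx":-1.2,"ty":-2.3,"tz":0.8,"ax":0,"ay":0,"az":0,"grip":-1},{"tx":0,"ty":0,"tz":2.5,"ax":0,"ay":0,"az":0,"grip":-1},{"tx":0,"ty":0,"tz":2.5,"ax":0,"ay":0,"az":0,"grip":-1},{"tx":0,"ty":0,"tz":1.9,"ax":0,"ay":0,"az":0,"grip":-1},{"tx":0,"ty":0,"tz":0,"ax":0,"ay":0,"az":0,"grip":-1},{"tx":0,"ty":0,"tz":0,"ax":0,"ay":0,"az":0,"grip":-1}]'|grep ee_
python3 - <<'E'
from h import *
sc();im=grab_frame('scene');cv2.imwrite('pics/s6.png',im)
R=lean(-.62);go(st2w(-8,-98,50),R)
E
```

```text
ee_pos: [565.2, -50.8, 50.3]
3pt res 22.7 xy [ -0.6 -19.6] yaw 0.198 | 4pt 24.1 [  2.4 -29. ] 0.046 tcp st [ -7.4 -98.1]
t(cm, tool now) [-0.01 -0.07  0.07] rot [0. 0. 0.] t(cm, tool after turn) [-0.01 -0.07  0.07]
```

```bash
python3 -m jog '[{"tx":0.4,"ty":0,"tz":0.29,"ax":0,"ay":0,"az":0,"grip":-1},{"tx":0.4,"ty":0,"tz":0.29,"ax":0,"ay":0,"az":0,"grip":-1},{"tx":0.24,"ty":0,"tz":0.17,"ax":0,"ay":0,"az":0,"grip":-1},{"tx":0.24,"ty":0,"tz":0.17,"ax":0,"ay":0,"az":0,"grip":-1},{"tx":0.24,"ty":0,"tz":0.17,"ax":0,"ay":0,"az":0,"grip":-1},{"tx":0,"ty":0,"tz":0,"ax":0,"ay":0,"az":0,"grip":-1},{"tx":0,"ty":0,"tz":0,"ax":0,"ay":0,"az":0,"grip":-1}]';python3 -c "from h import *;print(w2st(read_state()['ee_pos']))"
python3 -m jog '[{"tx":-0.3,"ty":0,"tz":-0.2,"ax":0,"ay":0,"az":0,"grip":-1},{"tx":0,"ty":0,"tz":-3,"ax":0,"ay":0,"az":0,"grip":-1},{"tx":0,"ty":0,"tz":-4,"ax":0,"ay":0,"az":0,"grip":-1},{"tx":0,"ty":1.5,"tz":-4,"ax":0,"ay":0,"az":0,"grip":-1},{"tx":0,"ty":3,"tz":-3,"ax":0,"ay":0,"az":0,"grip":-1},{"tx":0,"ty":3,"tz":0,"ax":0,"ay":0,"az":0,"grip":-1},{"tx":0,"ty":0,"tz":0,"ax":0,"ay":0,"az":0,"grip":-1}]'|grep ee_
python3 - <<'E'
from h import *
sc();im=grab_frame('scene');cv2.imwrite('pics/s7.png',im);inspect(im,cam('scene'))
R=lean(-.62);go(st2w(-8,-88,50),R)
E
```

```text
clock: 28.48
ee_pos: [566.3, -32.2, 50.0]
orientation: [0.697, 0.649, 0.223, -0.208]
contact_force: [-0.7, -0.9, 0.5]
opening: 0.8
finger_force: 0.6
[ -7.9407447 -78.930136 ]
ee_pos: [636.7, -121.5, 164.1]
3pt res 0.3 xy [ 1.3 -5.2] yaw 0.067 | 4pt 0.4 [ 1.4 -5.1] 0.065 tcp st [  67.2 -162.9]
station -0.0733 [580.2  48. ] res [0.4 0.3 0.3 0.4]
window sides [np.float64(98.4), np.float64(69.2), np.float64(98.3), np.float64(68.2)] holder -0.009 [581.2  42.8] res [1.5 1.7 2.  2.2] px [[319.8, 318.4], [346.1, 297.5], [391.6, 324.7], [366.4, 348.2]]
HOLDER rel mark: xy [ 1.5 -5.1] yaw 0.0643
t(cm, tool now) [-0.48 -7.38 13.59] rot [-0.003 -0.001  0.   ] t(cm, tool after turn) [-0.47 -7.43 13.56]
```

```bash
python3 - <<'E'
from h import *
R=lean(-.62);go(st2w(-32,-92,50)-60*R[:,2],R);go(st2w(-32,-92,50),R)
E
```

```text
t(cm, tool now) [-0.8  -9.8   7.36] rot [-0.003 -0.001  0.   ] t(cm, tool after turn) [-0.79 -9.83  7.33]
t(cm, tool now) [-0.81 -9.78 13.36] rot [-0.003 -0.001  0.   ] t(cm, tool after turn) [-0.79 -9.83 13.33]
```

```bash
python3 -m jog '[{"tx":-0.2,"ty":-2.4,"tz":1.8,"ax":-0.003,"ay":0,"az":0,"grip":-1},{"tx":-0.2,"ty":-2.4,"tz":1.8,"ax":0,"ay":0,"az":0,"grip":-1},{"tx":-0.2,"ty":-2.5,"tz":1.8,"ax":0,"ay":0,"az":0,"grip":-1},{"tx":-0.2,"ty":-2.5,"tz":1.9,"ax":0,"ay":0,"az":0,"grip":-1},{"tx":0,"ty":0,"tz":2.5,"ax":0,"ay":0,"az":0,"grip":-1},{"tx":0,"ty":0,"tz":2.5,"ax":0,"ay":0,"az":0,"grip":-1},{"tx":0,"ty":0,"tz":1,"ax":0,"ay":0,"az":0,"grip":-1},{"tx":0,"ty":0,"tz":0,"ax":0,"ay":0,"az":0,"grip":-1},{"tx":0,"ty":0,"tz":0,"ax":0,"ay":0,"az":0,"grip":-1}]'|grep ee_;python3 -c "from h import *;print(w2st(read_state()['ee_pos']));go(st2w(-32,-74.5,50),lean(-.62))"
```

```text
ee_pos: [543.0, -45.3, 51.3]
[-30.19659091 -93.67350711]
t(cm, tool now) [ 1.49 -0.18  1.22] rot [ 0.003  0.    -0.   ] t(cm, tool after turn) [ 1.49 -0.18  1.22]
```

```bash
python3 -m jog '[{"tx":0.35,"ty":-0.18,"tz":0.3,"ax":0,"ay":0,"az":0,"grip":-1},{"tx":0.3,"ty":0,"tz":0.25,"ax":0,"ay":0,"az":0,"grip":-1},{"tx":0.24,"ty":0,"tz":0.19,"ax":0,"ay":0,"az":0,"grip":-1},{"tx":0.24,"ty":0,"tz":0.19,"ax":0,"ay":0,"az":0,"grip":-1},{"tx":0.2,"ty":0,"tz":0.16,"ax":0,"ay":0,"az":0,"grip":-1},{"tx":0.16,"ty":0,"tz":0.13,"ax":0,"ay":0,"az":0,"grip":-1},{"tx":0,"ty":0,"tz":0,"ax":0,"ay":0,"az":0,"grip":-1},{"tx":0,"ty":0,"tz":0,"ax":0,"ay":0,"az":0,"grip":-1}]';python3 -c "from h import *;print(w2st(read_state()['ee_pos']))"
python3 -m jog '[{"tx":-0.3,"ty":0,"tz":-0.2,"ax":0,"ay":0,"az":0,"grip":-1},{"tx":0,"ty":0,"tz":-3,"ax":0,"ay":0,"az":0,"grip":-1},{"tx":0,"ty":0,"tz":-4,"ax":0,"ay":0,"az":0,"grip":-1},{"tx":0,"ty":1.5,"tz":-4,"ax":0,"ay":0,"az":0,"grip":-1},{"tx":0,"ty":4,"tz":-3,"ax":0,"ay":0,"az":0,"grip":-1},{"tx":0,"ty":4.5,"tz":0,"ax":0,"ay":0,"az":0,"grip":-1},{"tx":0,"ty":0,"tz":0,"ax":0,"ay":0,"az":0,"grip":-1}]'|grep -E "ee_|clock"
python3 - <<'E'
from h import *
sc();im=grab_frame('scene');cv2.imwrite('pics/s8.png',im);inspect(im,cam('scene'))
E
```

```text
clock: 31.58
ee_pos: [542.2, -25.1, 49.5]
orientation: [0.697, 0.649, 0.224, -0.207]
contact_force: [-1.2, -0.8, 0.0]
opening: 0.8
finger_force: 0.7
[-32.43082675 -73.56341197]
clock: 32.45
ee_pos: [638.3, -116.2, 163.9]
3pt res 0.2 xy [3.7 0.3] yaw 0.03 | 4pt 0.4 [3.6 0.4] 0.03 tcp st [  67.7 -157.6]
station -0.0733 [580.2  48. ] res [0.4 0.3 0.3 0.4]
window sides [np.float64(98.5), np.float64(69.0), np.float64(97.9), np.float64(68.7)] holder -0.043 [583.8  48.2] res [1.6 1.9 1.9 1.9] px [[318.7, 315.2], [345.8, 295.3], [389.8, 323.1], [363.4, 345.9]]
HOLDER rel mark: xy [3.6 0.4] yaw 0.0302
```

```bash
python3 - <<'E'
from h import *
R=lean(-.62);A=st2w(88,-44,53);go(A-60*R[:,2],R);go(A,R)
E
```

```text
t(cm, tool now) [2.88 2.16 9.55] rot [-0.    -0.001  0.   ] t(cm, tool after turn) [2.9  2.15 9.55]
t(cm, tool now) [ 2.87  2.16 15.55] rot [-0.    -0.001  0.   ] t(cm, tool after turn) [ 2.9   2.15 15.55]
```

```bash
python3 -m jog '[{"tx":0.7,"ty":0.5,"tz":2.4,"ax":0,"ay":0,"az":0,"grip":-1},{"tx":0.7,"ty":0.5,"tz":2.4,"ax":0,"ay":0,"az":0,"grip":-1},{"tx":0.7,"ty":0.5,"tz":2.4,"ax":0,"ay":0,"az":0,"grip":-1},{"tx":0.8,"ty":0.6,"tz":2.4,"ax":0,"ay":0,"az":0,"grip":-1},{"tx":0,"ty":0,"tz":2.5,"ax":0,"ay":0,"az":0,"grip":-1},{"tx":0,"ty":0,"tz":1.8,"ax":0,"ay":0,"az":0,"grip":-1},{"tx":0,"ty":0,"tz":0,"ax":0,"ay":0,"az":0,"grip":-1},{"tx":0,"ty":0,"tz":0,"ax":0,"ay":0,"az":0,"grip":-1}]'|grep ee_;python3 -c "from h import *;print(w2st(read_state()['ee_pos']));go(st2w(76,-44,52),lean(-.62))"
```

```text
ee_pos: [664.4, -15.6, 67.6]
[ 88.77264953 -55.38843833]
t(cm, tool now) [ 0.02 -1.28  1.93] rot [ 0.003  0.    -0.001] t(cm, tool after turn) [ 0.02 -1.28  1.93]
```

```bash
python3 -m jog '[{"tx":0,"ty":0,"tz":1.2,"ax":0,"ay":0,"az":0,"grip":-1},{"tx":0,"ty":0,"tz":0.73,"ax":0,"ay":0,"az":0,"grip":-1},{"tx":0,"ty":-0.4,"tz":0,"ax":0,"ay":0,"az":0,"grip":-1},{"tx":0,"ty":-0.3,"tz":0,"ax":0,"ay":0,"az":0,"grip":-1},{"tx":0,"ty":-0.3,"tz":0,"ax":0,"ay":0,"az":0,"grip":-1},{"tx":0,"ty":-0.28,"tz":0,"ax":0,"ay":0,"az":0,"grip":-1},{"tx":0,"ty":0,"tz":0,"ax":0,"ay":0,"az":0,"grip":-1},{"tx":0,"ty":0,"tz":0,"ax":0,"ay":0,"az":0,"grip":-1}]'|grep ee_;python3 -c "from h import *;sc();go(st2w(68.3,-44,53),lean(-.62))"
```

```text
ee_pos: [652.5, -2.5, 51.6]
3pt res 4.1 xy [ 3.6 -1.8] yaw -0.017 | 4pt 4.8 [ 3.  -3.2] 0.006 tcp st [ 75.9 -43.2]
t(cm, tool now) [ 0.01 -0.76 -0.16] rot [ 0.002 -0.     0.   ] t(cm, tool after turn) [ 0.01 -0.76 -0.16]
```

```bash
python3 -m jog '[{"tx":0,"ty":-0.3,"tz":0,"ax":0,"ay":0,"az":0,"grip":-1},{"tx":0,"ty":-0.26,"tz":0,"ax":0,"ay":0,"az":0,"grip":-1},{"tx":0,"ty":-0.2,"tz":0,"ax":0,"ay":0,"az":0,"grip":-1},{"tx":0,"ty":0,"tz":0,"ax":0,"ay":0,"az":0,"grip":-1},{"tx":0,"ty":0,"tz":0,"ax":0,"ay":0,"az":0,"grip":-1}]'|grep ee_;python3 -c "from h import *;sc()"
python3 -m jog '[{"tx":0,"ty":0.6,"tz":0,"ax":0,"ay":0,"az":0,"grip":-1},{"tx":0,"ty":0.4,"tz":-2,"ax":0,"ay":0,"az":0,"grip":-1},{"tx":0,"ty":0,"tz":-3,"ax":0,"ay":0,"az":0,"grip":-1},{"tx":0,"ty":0,"tz":-4,"ax":0,"ay":0,"az":0,"grip":-1},{"tx":0,"ty":0,"tz":-5,"ax":0,"ay":0,"az":0,"grip":-1},{"tx":0,"ty":0,"tz":0,"ax":0,"ay":0,"az":0,"grip":-1}]'|grep -E "ee_|clock"
python3 - <<'E'
from h import *
sc();im=grab_frame('scene');cv2.imwrite('pics/s9.png',im);inspect(im,cam('scene'))
print(read_state()['q'])
E
```

```text
ee_pos: [644.7, -1.9, 51.6]
3pt res 3.1 xy [ 1.3 -0.8] yaw -0.031 | 4pt 6.2 [-0.9  0. ] -0.055 tcp st [ 68.1 -43.1]
clock: 36.02
ee_pos: [651.3, -87.6, 168.6]
3pt res 0.3 xy [0.8 2.4] yaw -0.018 | 4pt 0.5 [0.9 2.3] -0.018 tcp st [  79.2 -126. ]
station -0.0733 [580.2  48. ] res [0.4 0.3 0.3 0.4]
window sides [np.float64(97.5), np.float64(69.0), np.float64(98.2), np.float64(69.1)] holder -0.0934 [581.3  50.4] res [1.7 2.  1.5 2.2] px [[317.2, 314.2], [345.6, 295.3], [387.9, 324.6], [359.1, 346.1]]
HOLDER rel mark: xy [0.9 2.4] yaw -0.0202
[ 0.77756616  0.75814383 -0.58418232  1.50696776 -0.23674859  1.12818702
  0.34733131]
```

```bash
python3 - <<'E'
from h import *
B=st2w(-128,-85,0);print(B);R0=lean(-.62);R=lean(-.25);T=[B[0],B[1]-25,140]
go(T,R0);go(T,R)
E
```

```text
[446.06985199 -29.66536536   0.        ]
t(cm, tool now) [ -0.3  -20.42   2.88] rot [ 0.002 -0.     0.   ] t(cm, tool after turn) [ -0.31 -20.41   2.91]
t(cm, tool now) [ -0.3  -20.42   2.88] rot [ 0.002 -0.37  -0.   ] t(cm, tool after turn) [  0.77 -20.41   2.83]
```

```bash
python3 -m jog '[{"tx":0,"ty":-2.9,"tz":-0.3,"ax":0,"ay":0,"az":0,"grip":-1},{"tx":0,"ty":-2.9,"tz":0,"ax":0,"ay":0,"az":0,"grip":-1},{"tx":0,"ty":-2.9,"tz":0,"ax":0,"ay":0,"az":0,"grip":-1},{"tx":0,"ty":-2.9,"tz":0.5,"ax":0,"ay":0,"az":0,"grip":-1},{"tx":0,"ty":-2.9,"tz":0.8,"ax":0,"ay":0,"az":0,"grip":-1},{"tx":-0.1,"ty":-2.9,"tz":0.9,"ax":0,"ay":0,"az":0,"grip":-1},{"tx":-0.2,"ty":-3,"tz":1,"ax":0,"ay":0,"az":0,"grip":-1},{"tx":0,"ty":0,"tz":0,"ax":0,"ay":-0.123,"az":0,"grip":-1},{"tx":0,"ty":0,"tz":0,"ax":0,"ay":-0.123,"az":0,"grip":-1},{"tx":0,"ty":0,"tz":0,"ax":0,"ay":-0.123,"az":0,"grip":-1},{"tx":0,"ty":0,"tz":0,"ax":0,"ay":0,"az":0,"grip":-1}]'|grep -E "ee_|clock|contact"
python3 - <<'E'
from h import *
print(read_state()['q']);B=st2w(-128,-85,0);R=lean(-.25);B[1]+=1;B[2]=40;go(B,R);sc()
E
```

```text
clock: 37.5
ee_pos: [445.6, -50.7, 139.8]
contact_force: [-0.5, -0.8, 0.1]
[ 0.75904564  0.32658402 -0.58338831  2.09194282 -0.10003023  0.80984074
  0.20409273]
t(cm, tool now) [-0.36 -0.1  10.22] rot [-0.001 -0.002  0.008] t(cm, tool after turn) [-0.34 -0.11 10.22]Traceback (most recent call last):
  File "<stdin>", line 2, in <module>
  File "h.py", line 71, in sc
    C=cam('scene');im=grab_frame('scene');q=quad(mask(im,(40,60,60),(80,255,255)));h=cast(C,q,58)[:,:2]
                                            ~~~~^^^^^^^^^^^^^^^^^^^^^^^^^^^^^^^^^^
  File "h.py", line 45, in quad
    vx,vy,x,y=cv2.fitLine(pts[k].astype(np.float32),cv2.DIST_HUBER,0,.01,.01).ravel();L.append(np.cross([x,y,1],[x+vx,y+vy,1]))
              ~~~~~~~~~~~^^^^^^^^^^^^^^^^^^^^^^^^^^^^^^^^^^^^^^^^^^^^^^^^^^^^
cv2.error: OpenCV(4.12.0) /io/opencv/modules/imgproc/src/linefit.cpp:50: error: (-215:Assertion failed) count > 0 in function 'fitLine2D_wods'
```

```bash
python3 -m jog '[{"tx":-0.1,"ty":-0.03,"tz":2.5,"ax":0,"ay":0,"az":0,"grip":-1},{"tx":-0.1,"ty":-0.03,"tz":3,"ax":0,"ay":0,"az":0,"grip":-1},{"tx":-0.1,"ty":-0.04,"tz":3,"ax":0,"ay":0,"az":0,"grip":-1},{"tx":-0.06,"ty":0,"tz":1.7,"ax":0,"ay":0,"az":0,"grip":-1},{"tx":0,"ty":0,"tz":0,"ax":0,"ay":0,"az":0,"grip":-1},{"tx":0,"ty":0,"tz":0,"ax":0,"ay":0,"az":0,"grip":-1}]'|grep -E "ee_|contact"
for i in 1 2 3 4; do python3 -m jog '[{"tx":-0.07,"ty":0,"tz":0.29,"ax":0,"ay":0,"az":0,"grip":-1},{"tx":0,"ty":0,"tz":0,"ax":0,"ay":0,"az":0,"grip":-1}]'|grep -E "ee_|contact";done
```

```text
ee_pos: [446.8, -33.4, 39.9]
contact_force: [0.3, -0.6, 0.0]
ee_pos: [447.2, -33.1, 37.4]
contact_force: [0.2, 0.4, -0.7]
ee_pos: [447.4, -32.8, 34.3]
contact_force: [0.6, -1.0, 0.2]
ee_pos: [447.4, -32.8, 31.2]
contact_force: [0.9, -1.0, 2.3]
ee_pos: [447.4, -32.8, 28.2]
contact_force: [0.4, -1.1, 4.4]
```

```bash
for i in 1 2; do python3 -m jog '[{"tx":-0.05,"ty":0,"tz":0.19,"ax":0,"ay":0,"az":0,"grip":-1},{"tx":0,"ty":0,"tz":0,"ax":0,"ay":0,"az":0,"grip":-1},{"tx":0,"ty":0,"tz":0,"ax":0,"ay":0,"az":0,"grip":-1}]'|grep -E "ee_|contact";done
```

```text
ee_pos: [447.6, -32.8, 27.4]
contact_force: [-3.8, -2.3, 20.3]
ee_pos: [447.7, -32.8, 26.6]
contact_force: [-7.7, -4.5, 37.5]
```

The button is hard against its stop, so I'll retreat and do the last check.

```bash
python3 -m jog '[{"tx":0.1,"ty":0,"tz":-0.5,"ax":0,"ay":0,"az":0,"grip":-1},{"tx":0.3,"ty":0,"tz":-1.5,"ax":0,"ay":0,"az":0,"grip":-1},{"tx":0,"ty":0,"tz":-3,"ax":0,"ay":0,"az":0,"grip":-1},{"tx":-1,"ty":0,"tz":-4,"ax":0,"ay":0,"az":0,"grip":-1},{"tx":-3,"ty":0,"tz":-4,"ax":0,"ay":0,"az":0,"grip":-1},{"tx":-3,"ty":3,"tz":-3,"ax":0,"ay":0,"az":0,"grip":-1},{"tx":-3,"ty":4,"tz":-3,"ax":0,"ay":0,"az":0,"grip":-1},{"tx":-2,"ty":4,"tz":0,"ax":0,"ay":0,"az":0,"grip":-1},{"tx":0,"ty":4,"tz":0,"ax":0,"ay":0,"az":0,"grip":-1},{"tx":0,"ty":4,"tz":0,"ax":0,"ay":0,"az":0,"grip":-1},{"tx":0,"ty":0,"tz":0,"ax":0,"ay":0,"az":0,"grip":-1}]'
python3 - <<'E'
from h import *
im=grab_frame('scene');cv2.imwrite('pics/s10.png',im)
m=mask(im,(15,120,80),(30,255,255));print([cv2.boundingRect(c) for c in cv2.findContours(m,0,1)[0] if 100<cv2.contourArea(c)<300])
m=mask(im,(50,120,40),(80,255,255));print([(cv2.contourArea(c),cv2.boundingRect(c)) for c in cv2.findContours(m,0,1)[0] if cv2.contourArea(c)>200])
sc()
E
```

```text
clock: 41.42
ee_pos: [626.6, -203.8, 179.3]
orientation: [0.725, 0.677, 0.093, -0.086]
contact_force: [-0.5, 0.2, 0.6]
opening: 0.8
finger_force: 0.0
[(254, 343, 13, 17)]
[(311.0, (326, 400, 20, 21))]
3pt res 0.4 xy [1.  2.2] yaw -0.017 | 4pt 0.5 [0.9 2.4] -0.019 tcp st [  61.8 -247. ]
```

The weight is still on the rest, the button is back up, and the holder is 2.5 mm off centre and 0.02 rad off square. I'll hand it in.

```bash
python3 -c "from bench import *;print(close_job())"
```

```text
the job is handed in; nothing more can be done
None
```

Job handed in at 41.4 s, verdict not shown: in the last image the weight stands on the rest, the holder is about 2.5 mm from the mark and 0.02 rad off square, and the button was pressed to its stop and is back up.

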